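Weed out the ballast cassette whose slug has come adrift

TASK

One of the three ballast cassettes in the sloping rack has come adrift inside: its lead slug slides from end to end when the cassette is tipped the other way than it lay in the rack, while in the two sound ones nothing shifts. Take the cassettes out, tip them to feel which it is, put the rattler in the blue bin and seat the two sound ones, lids up, fully down in the two pockets of the metal carrier. Do not upset the things on the rack's upper shelf.

Things in the scene. Friction and masses are not known exactly. Their poses are not given: they have to be found in the camera images.
- cassette_1: closed ballast cassette, 84 (x) x 36 (y) x 46 (z) mm, about 0.43 kg: grey housing, screwed orange lid, blank white label. Origin: centre of the underside; z out through the lid, x along the length. Starts in the rack's left (+y) lane, +x end uphill. Grip across its 36 mm width at mid length, grasp point about 34 mm above the underside; 40 N holds it firmly. Three look the same; exactly one is adrift, any of them
- cassette_2: same as cassette_1, starts in the middle lane. Inside every cassette: a lead slug (0.31 kg) in a smooth bore along x, 19 mm above the underside. In a sound one a spacer holds it; in the one adrift that is gone and it can slide 31 mm along x: in the rack it lies at the low (-x) end; it goes to the +x end, with a small thump, once that end is 10 to 17 degrees below level
- cassette_3: same as cassette_1, starts in the right (-y) lane. When the loose slug has slid over, its weight acts 31 mm farther towards the cassette's +x end, so that with the cassette level the moment on the wrist differs by about 0.09 N m from before; in a sound one it does not change. The slug stays put while the cassette is level
- rack: fixed grey rack, 150 (x) x 272 (y) mm. Origin: on the worktop under its middle, x to its back. Deck rises 23 degrees to the back; three lanes 84 mm apart, cassettes at x -14, z 62 mm, square to it; front stop 10 mm, ribs 7 mm. Upper shelf (underside z 250, top 258 mm) juts out to x -22 mm: come in and go out square to the deck, tool tilted about 23 degrees, its body towards the robot
- carrier: fixed grey metal carrier, 108 (x) x 143 (y) x 19 mm, two pockets side by side along y, each 92 (x) x 43 (y) mm inside, floor at z 10 mm, rims 9 mm above the floor. Origin: on the worktop under its middle; x is the length of the pockets. A cassette may lie either way round
- pocket_left (a point): centre of the floor of the carrier's pocket at +y (42 mm from its middle), axes as the carrier's
- pocket_right (a point): centre of the floor of the carrier's pocket at -y (42 mm from its middle), axes as the carrier's
- reject_bin: fixed blue open stacking bin, inside 183 (x) x 134 (y) mm, floor 3 mm thick. Origin: on the worktop, centre of its underside; x points to its back. Walls 106 mm high at the back and the sides, 49 mm at the front (-x)
- tip_box: white and blue pipette-tip box, 74 x 117 x 62 mm, standing loose on the rack's upper shelf; leave alone. Origin: centre of the underside
- indicator: small white bottle with an orange cap, 36 mm across, 76 mm high, standing loose on the rack's upper shelf; leave alone. Origin: centre of the underside
- petri_1: petri dish, 57 mm across, 15 mm high, lying loose on the rack's upper shelf; leave alone. Origin: centre of the underside
Not all that is in view belongs to the job. What is shaped like the cassette_3 but red is not meant.

How it is judged:
On the way:
1. a cassette has been lifted out by the gripper and tipped with its +x end (the end that was uphill in the rack) at least 10 degrees below level, its origin more than 10 cm above the worktop (((angle between cassette_1's own x axis and vertical above 1.75 rad and height (world z) of cassette_1 above 0.1 m and contact force between cassette_1 and the fingers above 1 N) or (angle between cassette_2's own x axis and vertical above 1.75 rad and height (world z) of cassette_2 above 0.1 m and contact force between cassette_2 and the fingers above 1 N) or (angle between cassette_3's own x axis and vertical above 1.75 rad and height (world z) of cassette_3 above 0.1 m and contact force between cassette_3 and the fingers above 1 N))), for 0.2 s.
At the end, for the whole second after the job is handed in: The cassette with the loose slug lies inside the blue bin, any way up; each other one lies lid up in a carrier pocket, underside within 4 mm of the floor, within 10 mm of its centre, tilted under 6 and turned under 9 degrees (either way round); all at rest (((distance between slug_a_c0 and cassette_1 below 0.055 m and x of cassette_1 in the frame of reject_bin between -0.088 and 0.095 m and y of cassette_1 in the frame of reject_bin between -0.067 and 0.067 m and z of cassette_1 in the frame of reject_bin between -0.005 and 0.075 m) or (distance between slug_a_c0 and cassette_1 above 0.055 m and ((z of cassette_1 in the frame of pocket_left between -0.004 and 0.004 m and horizontal distance between cassette_1 and pocket_left below 0.01 m) or (z of cassette_1 in the frame of pocket_right between -0.004 and 0.004 m and horizontal distance between cassette_1 and pocket_right below 0.01 m)) and angle between cassette_1's own z axis and vertical below 0.1 rad and angle between the x axis of cassette_1 and the x axis of carrier, either way round below 0.15 rad)) and ((distance between slug_a_c0 and cassette_2 below 0.055 m and x of cassette_2 in the frame of reject_bin between -0.088 and 0.095 m and y of cassette_2 in the frame of reject_bin between -0.067 and 0.067 m and z of cassette_2 in the frame of reject_bin between -0.005 and 0.075 m) or (distance between slug_a_c0 and cassette_2 above 0.055 m and ((z of cassette_2 in the frame of pocket_left between -0.004 and 0.004 m and horizontal distance between cassette_2 and pocket_left below 0.01 m) or (z of cassette_2 in the frame of pocket_right between -0.004 and 0.004 m and horizontal distance between cassette_2 and pocket_right below 0.01 m)) and angle between cassette_2's own z axis and vertical below 0.1 rad and angle between the x axis of cassette_2 and the x axis of carrier, either way round below 0.15 rad)) and ((distance between slug_a_c0 and cassette_3 below 0.055 m and x of cassette_3 in the frame of reject_bin between -0.088 and 0.095 m and y of cassette_3 in the frame of reject_bin between -0.067 and 0.067 m and z of cassette_3 in the frame of reject_bin between -0.005 and 0.075 m) or (distance between slug_a_c0 and cassette_3 above 0.055 m and ((z of cassette_3 in the frame of pocket_left between -0.004 and 0.004 m and horizontal distance between cassette_3 and pocket_left below 0.01 m) or (z of cassette_3 in the frame of pocket_right between -0.004 and 0.004 m and horizontal distance between cassette_3 and pocket_right below 0.01 m)) and angle between cassette_3's own z axis and vertical below 0.1 rad and angle between the x axis of cassette_3 and the x axis of carrier, either way round below 0.15 rad)) and linear speed of each of cassette_1, cassette_2, cassette_3 below 0.02 m/s); the robot touches nothing.
It fails at once if the tip box on the upper shelf is moved more than 3 cm or tipped (distance of tip_box from where it was at the start of the episode above 0.03 m or angle between tip_box's own z axis and vertical above 0.5 rad).
It fails at once if the small bottle on the upper shelf is moved more than 3 cm or tipped (distance of indicator from where it was at the start of the episode above 0.03 m or angle between indicator's own z axis and vertical above 0.5 rad).
It fails at once if the petri dish on the upper shelf is moved more than 3 cm or tipped (distance of petri_1 from where it was at the start of the episode above 0.03 m or angle between petri_1's own z axis and vertical above 0.5 rad).
It also fails if it takes over 70 s, if anything falls off the work surface, if the arm or the gripper's body presses on something with over 40 N, if the wrist force passes 120 N, or if a joint passes its speed limit or range.

ROBOT

A 6-joint arm with a two-finger parallel gripper is mounted at the origin on a cart in front of the work surface, level with it; the furniture and walls round the work are solid. World frame = base frame: x ahead of the robot, y to its left, z up, the work surface at z = 0. Lengths are in m, angles in rad, forces in N, time in s.
With the tool pointing down it reaches from about 0.35 to 0.8 m from the base axis. Payload 7.3 kg.
Tool frame: the origin (TCP) lies between the finger pads; the fingertips stand 22 mm ahead of it and the grasp point (between the pads) lies 3 mm ahead of it; y points along the fingers, z is the direction in which the jaws open and shut, and the axes are right-handed (so a half turn about y gives the same grasp; the last joint's range is limited). The gripper opens to 85 mm and grips with 20 to 120 N. Pads are 22 mm wide; open, the fingers measure 114 mm over their backs; the gripper's body (76 mm by 85 mm) begins 54 mm behind the grasp point. The pads swing forward as they close: fully open they stand 13 mm farther back than shut.
Start: joints at [-1.31, 0.342, 1.524, -0, 1.275, -0.146], TCP at [0.208, -0.482, 0.253] pointing down, gripper open.
Joint ranges: [-2.53, 2.53], [-0.77, 2.02], [0.04, 2.7], [-1, 4.14], [0.28, 2.66], [-3.11, 3.11]. Speed limits (rad/s): [2.57, 2.57, 3.14, 3.14, 3.14, 3.14].

INTERFACE

Orientations are given as a unit quaternion [x, y, z, w].
In Python, from rig import ctrl gives the robot as it stands. The module is installed in compiled form; this text tells all that it offers.
- The arm moves only by the tool carry_out, never from a script. Its argument "series" is a list of rows, each a list of 3 entries, a list of its own where there are three numbers: the turn, a rotation vector about the tool's x, y, z in rad, then the shift along the tool's x, y, z in mm, then the opening, from 0 (shut) to 1 (fully open). A call has 1 to 8 rows; each row is the pose to reach, as a shift and turn from the pose measured when the call began, along the tool's axes at that moment; what a row does not reach only later rows make up. A row lasts 1/8 s, in which the tool goes at most 62.5 mm and 10.7 degrees, less where a joint would pass 70% of its speed; a pose out of reach is approached as far as the arm can. A call with a gripper value outside its range is refused whole. The fingers move at their own pace and stop on an object; "newtons" is the grip in N (left out, the last holds). Time passes only in rows, so rows that repeat a pose let the fingers close. It gives the time, the measured TCP pose, the force and the opening at its end, in the units of the state.
- ctrl.get_state(): the state, without advancing time (a new reading comes with each control period).
- ctrl.camera(name): name is "scene" or "top" or "wrist"; returns (picture, depth): 480x640x3 uint8, red, green, blue; 480x640 float32, m along the optical axis (not along the pixel's ray), 0 where there is no reading.
- ctrl.calibration(name): a dict with "K" (3x3 intrinsics, pixels), "position" and "attitude" of the camera in the world. Camera axes: x right, y down, z forward; pixel columns grow to the right and rows downward; lengths in m; the calibration is good to about 2 mm. A picture is of the moment at which its call begins: read the wrist's pose just before it. calibration takes no time and is no camera call; for the wrist camera it gives the pose at the moment of the call.
- ctrl.sign_off(): hands the job in, once; it reports no verdict.
The state is a dict: "clock": time; "joints": joint angles; "qvel": joint speeds; "joint_efforts": joint torques, N m; "tcp_pos": TCP position; "tool_rot": TCP orientation; "ft_force": force on the tool from outside, world axes, zero at the start; "moment": the same for the moment, N m; "gripper_width": opening from 0.0 (shut) to 1.0 (fully open).
Only numpy, scipy, OpenCV 4.12 (cv2) and the standard library are available. Lean on these libraries where they do the work, as an engineer would, in place of code of your own. Each camera call takes 0.05 s, during which the arm holds its last target.

## Working session

There is one attempt and no reset: what is moved stays moved. The work goes in short steps, Python scripts to look and compute and a tool call to move; the robot and the scene stay as the last step left them, time stands still between calls to the robot, and variables do not carry over. Pictures are saved under pics/ and viewed, and the job is handed in when it is done.

Besides the shell and the picture viewer there is one more tool, called after "Emit:" as a command line: name --argument value ..., lists and objects as JSON in quotes. carry_out: Moves the arm, as the interface text tells. Its arguments: {"type":"object","properties":{"series":{"type":"array"},"newtons":{"type":"number"}},"required":["series"]}

```bash
mkdir -p pics; ls
python3 - <<'E'
from rig import ctrl
import cv2,numpy as np
s=ctrl.get_state()
for k,v in s.items(): print(k,np.round(v,4))
for n in ["scene","top"]:
    p,d=ctrl.camera(n); cv2.imwrite(f"pics/{n}0.png",p[:,:,::-1]); np.save(f"{n}0.npy",d)
    c=ctrl.calibration(n); print(n,c)
E
```

```text
pics
clock 0.0
joints [-1.31    0.3427  1.525   0.      1.2754 -0.146 ]
qvel [ 0.0009 -0.0004  0.0014  0.0009 -0.0016 -0.0021]
joint_efforts [-1.60000e-03 -4.33686e+01 -2.46011e+01 -2.00000e-04  7.90000e-03
 -0.00000e+00]
tcp_pos [ 0.2077 -0.4818  0.2526]
tool_rot [-0.1429  0.6931 -0.692   0.1428]
ft_force [ 0.9519 -0.1378 -0.7899]
moment [0.0497 0.0256 0.0185]
gripper_width 0.9993
scene {'K': array([[596.63790937,   0.        , 323.00930788],
       [  0.        , 596.63790937, 241.01535855],
       [  0.        ,   0.        ,   1.        ]]), 'position': array([-0.07305226,  0.5279228 ,  1.08020732]), 'attitude': array([-0.38205334,  0.85243783, -0.32092398,  0.15618192])}
top {'K': array([[484.5982838 ,   0.        , 325.11165683],
       [  0.        , 484.5982838 , 245.54489839],
       [  0.        ,   0.        ,   1.        ]]), 'position': array([0.2914058, 0.0303514, 1.4101998]), 'attitude': array([ 0.71395873, -0.69317047,  0.07007778, -0.06976205])}
```

View pics/scene0.png

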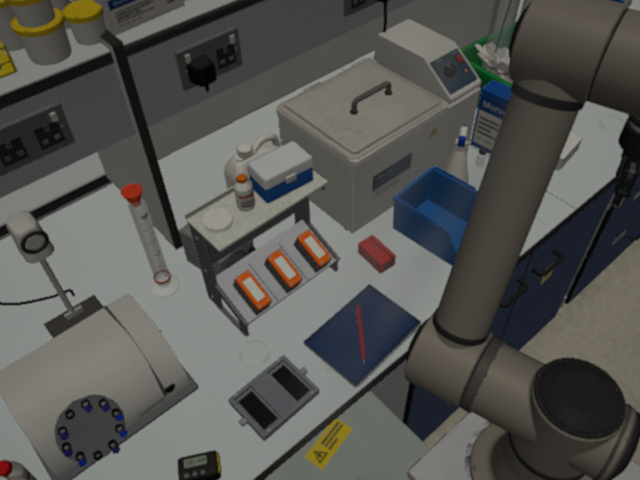

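View pics/top0.png

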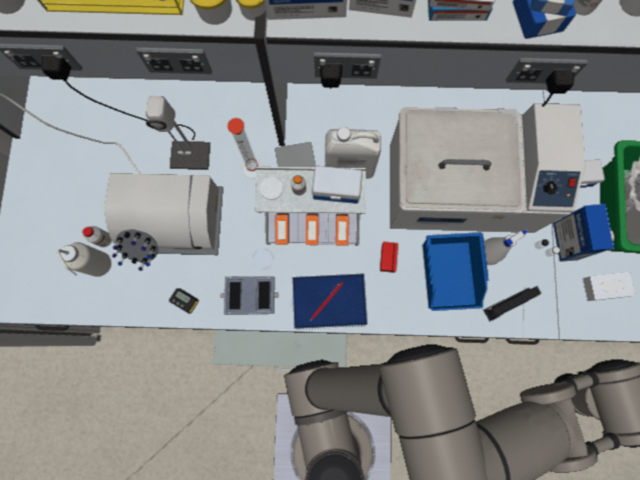

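The top view shows the rack at about (312,205) with cassettes at (281,230), (312,230) and (343,230). The carrier is at (249,295), the bin at (455,271), and the red decoy at (389,257). The rack is nearly square to the base. Next I'll measure from enlarged crops and depth.

```bash
cat > h.py <<'E'
import numpy as np, cv2
from scipy.spatial.transform import Rotation as R
from rig import ctrl
def cloud(name,d):
    c=ctrl.calibration(name);K=c["K"]
    v,u=np.mgrid[0:480,0:640]
    P=np.stack([(u-K[0,2])*d/K[0,0],(v-K[1,2])*d/K[1,1],d],-1)
    W=P@R.from_quat(c["attitude"]).as_matrix().T+c["position"]
    W[d==0]=np.nan
    return W
def proj(name,X):
    c=ctrl.calibration(name);K=c["K"]
    p=(np.asarray(X)-c["position"])@R.from_quat(c["attitude"]).as_matrix()
    return (p@K.T)[...,:2]/p[...,2:3]
E
python3 - <<'E'
from h import *
im=cv2.imread("pics/top0.png"); 
cv2.imwrite("pics/topA.png",cv2.resize(im[155:325,215:375],None,fx=4.7,fy=3.5*1,interpolation=cv2.INTER_CUBIC) if 0 else cv2.resize(im[160:320,215:375],(600,600),interpolation=cv2.INTER_CUBIC))
im=cv2.imread("pics/scene0.png"); 
cv2.imwrite("pics/scA.png",cv2.resize(im[130:450,180:500],(600,600),interpolation=cv2.INTER_CUBIC))
d=np.load("top0.npy"); W=cloud("top",d)
for p in [(200,270),(263,300),(312,260),(281,230),(312,230),(343,230),(235,295),(264,295),(281,219),(281,241),(455,280),(455,235),(427,270)]:
    print(p,np.round(W[p[1],p[0]],3))
# orange lids
rgb=im
im=cv2.imread("pics/top0.png");hsv=cv2.cvtColor(im,cv2.COLOR_BGR2HSV)
m=((hsv[...,0]>4)&(hsv[...,0]<18)&(hsv[...,1]>150)&(hsv[...,2]>120)).astype(np.uint8)
n,l,st,ce=cv2.connectedComponentsWithStats(m)
for i in range(1,n):
    if st[i,4]>20: print(st[i],ce[i],np.round(np.nanmean(W[l==i],0),4))
E
```

```text
(200, 270) [ 0.491  0.4   -0.005]
(263, 300) [0.407 0.207 0.015]
(312, 260) [ 0.53   0.071 -0.001]
(281, 230) [0.594 0.157 0.105]
(312, 230) [0.596 0.071 0.105]
(343, 230) [ 0.599 -0.015  0.105]
(235, 295) [0.419 0.29  0.009]
(264, 295) [0.421 0.206 0.012]
(281, 219) [0.622 0.157 0.116]
(281, 241) [0.566 0.157 0.09 ]
(455, 280) [ 0.482 -0.348  0.005]
(455, 235) [ 0.594 -0.324  0.106]
(427, 270) [ 0.502 -0.257  0.049]
[229 120  13  12  78] [235.1025641  125.53846154] [0.8083 0.2631 0.2997]
[294 176   8   7  42] [297.33333333 179.        ] [0.6634 0.1023 0.3342]
[276 215  12  29 150] [282.12666667 228.02666667] [0.599  0.1539 0.1056]
[306 215  12  30 164] [311.47560976 227.9695122 ] [0.6013 0.0727 0.1061]
[336 215  12  30 141] [341.58156028 228.92198582] [ 0.6014 -0.0105  0.1055]
```

View pics/topA.png

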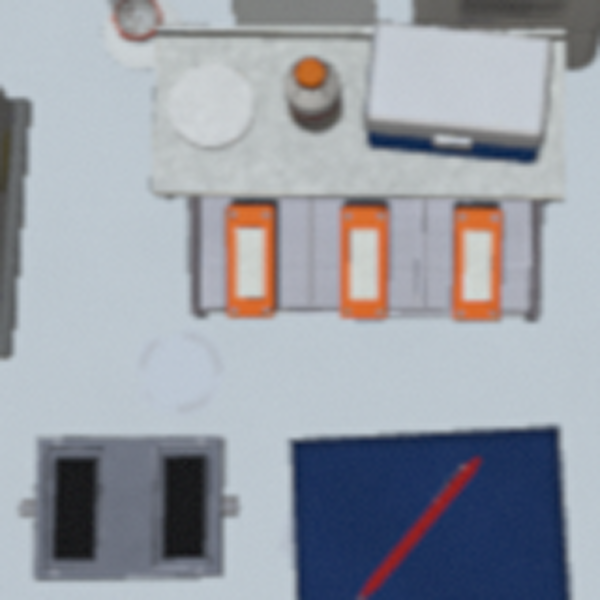

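View pics/scA.png

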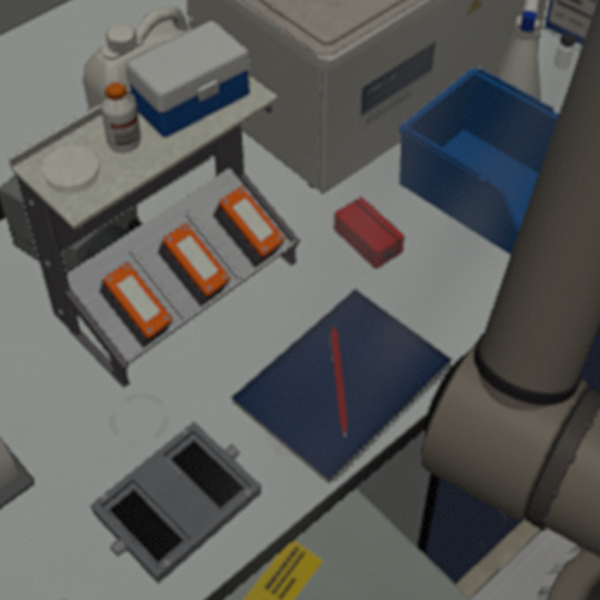

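```bash
cat >> h.py <<'E'
def ray(name,uv,z):
    c=ctrl.calibration(name);K=c["K"];M=R.from_quat(c["attitude"]).as_matrix()
    uv=np.atleast_2d(uv).astype(float)
    d=np.c_[(uv[:,0]-K[0,2])/K[0,0],(uv[:,1]-K[1,2])/K[1,1],np.ones(len(uv))]@M.T
    return c["position"]+d*((z-c["position"][2])/d[:,2])[:,None]
E
python3 - <<'E'
from h import *
s=ctrl.get_state(); print("tool axes cols\n",np.round(R.from_quat(s["tool_rot"]).as_matrix(),3))
c=np.array([(37,437),(224,437),(224,577.5),(35.5,578)])/3.75+[215,160]-0.5
P=ray("top",c,0.019); print("carrier corners",np.round(P,4),P.mean(0))
print("yaw y-axis",P[0]-P[1]+P[3]-P[2],"x-axis",P[0]-P[3]+P[1]-P[2])
# scene cam: carrier corners  offset (180,130) scale 1.875
c=np.array([(93,505),(192,425),(261,489),(157,579)])/1.875+[180,130]-0.5
P=ray("scene",c,0.019); print("scene carrier",np.round(P,4),P.mean(0))
# lids: minAreaRect in top upsampled
im=cv2.imread("pics/top0.png");
g=cv2.resize(im[200:260,260:370],None,fx=8,fy=8,interpolation=cv2.INTER_CUBIC)
hsv=cv2.cvtColor(g,cv2.COLOR_BGR2HSV)
m=((hsv[...,0]>4)&(hsv[...,0]<20)&(hsv[...,1]>110)&(hsv[...,2]>110)).astype(np.uint8)
cs,_=cv2.findContours(m,cv2.RETR_EXTERNAL,cv2.CHAIN_APPROX_NONE)
for c in cs:
    if cv2.contourArea(c)>2000:
        r=cv2.minAreaRect(c); ctr=np.array(r[0])/8+[260,200]-0.44
        print("lid",r[1],r[2],ctr,np.round(ray("top",ctr,0.1043),4))
# predicted lid centre: (x-14-46 sin23, z 62+46cos23)
print(62+46*np.cos(np.radians(23)))
E
```

```text
tool axes cols
 [[-0.918 -0.     0.396]
 [-0.396  0.001 -0.918]
 [-0.    -1.    -0.001]]
carrier corners [[0.4721 0.3222 0.019 ]
 [0.4764 0.1782 0.019 ]
 [0.3691 0.1729 0.019 ]
 [0.3645 0.3158 0.019 ]] [0.4205079  0.24726918 0.019     ]
yaw y-axis [-0.00885372  0.28689862  0.        ] x-axis [0.21495678 0.01177028 0.        ]
scene carrier [[0.4696 0.3237 0.019 ]
 [0.475  0.1884 0.019 ]
 [0.3673 0.1826 0.019 ]
 [0.3624 0.3225 0.019 ]] [0.41854826 0.25431055 0.019     ]
lid (99.74695587158203, 239.36997985839844) 1.301952600479126 [341.81325775 229.66660553] [[ 0.5997 -0.0113  0.1043]]
lid (98.64848327636719, 240.93519592285156) 0.3183065950870514 [311.66899353 229.25400787] [[0.5983 0.0722 0.1043]]
lid (240.17926025390625, 103.5774154663086) 89.51030731201172 [281.45347458 228.9092012 ] [[0.5968 0.1557 0.1043]]
104.34322325881226
```

Run:
```python
from h import *
s=ctrl.get_state(); M=R.from_quat(s["tool_rot"]).as_matrix()
c=ctrl.calibration("wrist"); print(c["K"]); print("cam pos in tool",M.T@(c["position"]-s["tcp_pos"])); print(M.T@R.from_quat(c["attitude"]).as_matrix())
p,d=ctrl.camera("wrist"); cv2.imwrite("pics/w0.png",p[:,:,::-1])
for i in range(4): 
  s=ctrl.get_state(); print(s["ft_force"],s["moment"])
```

```text
[[340.40046253   0.         317.11950535]
 [  0.         340.40046253 241.14253874]
 [  0.           0.           1.        ]]
cam pos in tool [-0.0719492  -0.12086903 -0.00191623]
[[ 7.41241120e-04  9.58683388e-01  2.84474274e-01]
 [-1.26855147e-03 -2.84473222e-01  9.58683147e-01]
 [ 9.99998921e-01 -1.07148563e-03  1.00527597e-03]]
[ 0.27071821 -0.2649265   0.50908095] [0.01846478 0.01051264 0.03003505]
[ 0.27071821 -0.2649265   0.50908095] [0.01846478 0.01051264 0.03003505]
[ 0.27071821 -0.2649265   0.50908095] [0.01846478 0.01051264 0.03003505]
[ 0.27071821 -0.2649265   0.50908095] [0.01846478 0.01051264 0.03003505]
```

View pics/w0.png

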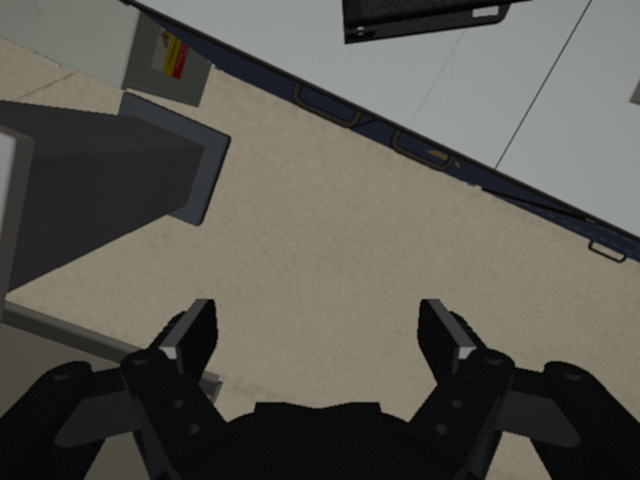

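```bash
cat >> h.py <<'E'
def RT(yaw,tilt):
    t=np.radians(tilt); 
    M=np.array([[np.cos(t),np.sin(t),0],[0,0,1],[np.sin(t),-np.cos(t),0]])
    return R.from_euler('z',yaw,degrees=True)*R.from_matrix(M)
def plan(wps,grip=1.0):
    """wps: list of (pos,rot,nrows[,grip]) ; prints rows"""
    from scipy.spatial.transform import Slerp
    s=ctrl.get_state(); p0=np.array(s["tcp_pos"]); r0=R.from_quat(s["tool_rot"])
    pp,rr=p0,r0; out=[]
    for w in wps:
        pos,rot,n=np.array(w[0]),w[1],w[2]; g=w[3] if len(w)>3 else grip
        dr=(pp_inv:=rr.inv()*rot).as_rotvec()
        if np.linalg.norm(pos-pp)/n>.0625 or np.degrees(np.linalg.norm(dr))/n>10.7: print("TOO FAST",np.linalg.norm(pos-pp)/n,np.degrees(np.linalg.norm(dr))/n)
        for k in range(1,n+1):
            q=rr*R.from_rotvec(dr*k/n); x=pp+(pos-pp)*k/n
            out.append([[round(float(v),3)+0. for v in (r0.inv()*q).as_rotvec()],[round(float(v),1)+0. for v in r0.inv().apply(x-p0)*1000],g])
        pp,rr=pos,rot
    for i in range(0,len(out),8): print(str(out[i:i+8]).replace(" ",""))
def grasp_tcp(g,rot): # tcp for grasp point g
    return np.array(g)-rot.apply([0,0.003,0])
E
python3 - <<'E'
from h import *
s=ctrl.get_state(); r0=R.from_quat(s["tool_rot"])
rt=RT(1,23)
print(np.round((r0.inv()*rt).as_rotvec(),3))
rd=R.from_euler('z',78,degrees=True)*r0
plan([([0.40,-0.15,0.33],rd,8)])
E
```

```text
[ 0.55  -2.703 -0.11 ]
[[[0.0,-0.17,0.0],[-38.5,-9.6,-28.6],1.0],[[0.0,-0.34,0.0],[-77.0,-19.2,-57.2],1.0],[[0.0,-0.511,-0.001],[-115.5,-28.8,-85.8],1.0],[[0.0,-0.681,-0.001],[-154.0,-38.4,-114.4],1.0],[[0.0,-0.851,-0.001],[-192.5,-48.1,-143.0],1.0],[[0.0,-1.021,-0.001],[-231.0,-57.7,-171.6],1.0],[[0.0,-1.191,-0.001],[-269.5,-67.3,-200.2],1.0],[[0.0,-1.361,-0.002],[-308.0,-76.9,-228.8],1.0]]
```

Emit:
carry_out --series '[[[0,-0.17,0],[-38,-10,-29],1],[[0,-0.34,0],[-77,-19,-57],1],[[0,-0.51,0],[-115,-29,-86],1],[[0,-0.68,0],[-154,-38,-114],1],[[0,-0.85,0],[-192,-48,-143],1],[[0,-1.02,0],[-231,-58,-172],1],[[0,-1.19,0],[-270,-67,-200],1],[[0,-1.36,0],[-308,-77,-229],1]]' --newtons 40

```text
clock: 1.15
tcp_pos: [0.4004, -0.1483, 0.3303]
tool_rot: [-0.548, 0.448, -0.447, 0.548]
ft_force: [0.7, -0.6, -0.2]
gripper_width: 0.996
```

Run:
```python
from h import *
s=ctrl.get_state(); print(np.round(s["joints"],2),s["tcp_pos"],s["clock"])
rt=RT(1,23); g=np.array([.603,.0722,.0933]); n=-rt.as_matrix()[:,1]
plan([(g+n*.17,rt,8)])
```

```text
[-0.54  0.1   1.62  0.    1.42 -0.74] [ 0.40043612 -0.14830014  0.33028965] 1.15
[[[0.035,-0.171,-0.042],[-23.4,10.1,22.2],1.0],[[0.069,-0.342,-0.084],[-46.9,20.2,44.3],1.0],[[0.104,-0.513,-0.126],[-70.3,30.3,66.5],1.0],[[0.139,-0.683,-0.168],[-93.8,40.3,88.7],1.0],[[0.173,-0.854,-0.21],[-117.2,50.4,110.8],1.0],[[0.208,-1.025,-0.252],[-140.7,60.5,133.0],1.0],[[0.243,-1.196,-0.294],[-164.1,70.6,155.1],1.0],[[0.277,-1.367,-0.336],[-187.6,80.7,177.3],1.0]]
```

Emit:
carry_out --series '[[[0.035,-0.17,-0.04],[-23,10,22],1],[[0.07,-0.34,-0.085],[-47,20,44],1],[[0.105,-0.51,-0.125],[-70,30,66],1],[[0.14,-0.68,-0.17],[-94,40,89],1],[[0.175,-0.855,-0.21],[-117,50,111],1],[[0.21,-1.025,-0.25],[-141,60,133],1],[[0.24,-1.195,-0.295],[-164,70,155],1],[[0.277,-1.367,-0.336],[-188,81,177],1]]'

```text
clock: 2.15
tcp_pos: [0.5364, 0.0726, 0.2491]
tool_rot: [-0.692, -0.15, -0.133, 0.694]
ft_force: [0.3, -0.1, 0.7]
gripper_width: 0.999
```

Run:
```python
from h import *
s=ctrl.get_state(); print(np.round(s["joints"],2),s["tcp_pos"],s["clock"])
p,d=ctrl.camera("wrist"); np.save("w1.npy",d); cv2.imwrite("pics/w1.png",p[:,:,::-1])
g=np.array([.603,.0722,.0933]);Rr=R.from_euler('z',1,degrees=True)
for k in (84,0,-84): # predicted lid centres
    L=np.array([.5983,.0722,.1043])+Rr.apply([0,k/1000,0]); print(proj("wrist",L))
```

```text
[-0.01  0.19  1.81  0.02  0.73 -1.62] [0.53644221 0.07258887 0.24907008] 2.15
[410.59656009 232.93710027]
[311.05274141 231.7778277 ]
[211.17163865 230.61462717]
```

View pics/w1.png

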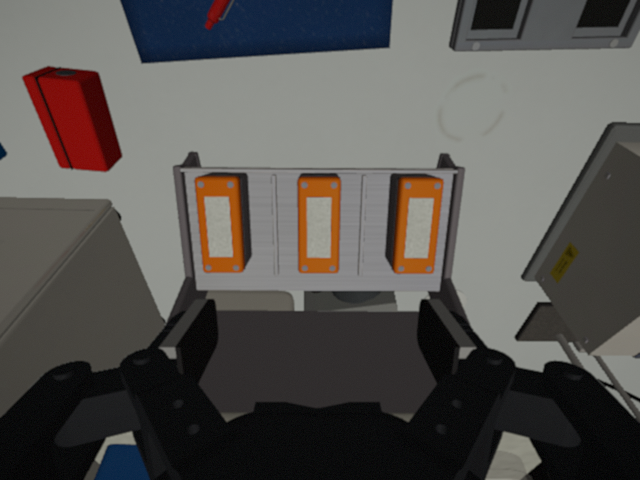

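Run:
```python
from h import *
d=np.load("w1.npy"); W=cloud("wrist",d)
for u,v in [(220,224),(320,224),(418,224),(265,240),(365,240),(320,360),(320,330),(320,285),(320,300),(490,30),(585,10),(480,110),(350,120)]: print((u,v),round(float(d[v,u]),3),np.round(W[v,u],4))
im=cv2.imread("pics/w1.png")
def lids(im,x0,y0,x1,y1,f=6):
    g=cv2.resize(im[y0:y1,x0:x1],None,fx=f,fy=f,interpolation=cv2.INTER_CUBIC)
    hsv=cv2.cvtColor(g,cv2.COLOR_BGR2HSV)
    m=((hsv[...,0]>4)&(hsv[...,0]<20)&(hsv[...,1]>130)&(hsv[...,2]>130)).astype(np.uint8)
    cs,_=cv2.findContours(m,cv2.RETR_EXTERNAL,cv2.CHAIN_APPROX_NONE)
    for c in cs:
        if cv2.contourArea(c)>2000:
            r=cv2.minAreaRect(c); b=cv2.boxPoints(r)/f+[x0,y0]-.5
            print(np.round(r[1],0)/f,r[2],np.array(r[0])/f+[x0,y0]-.5, np.round(b,1).tolist(),np.round(ray("wrist",np.array(r[0])/f+[x0,y0]-.5,.1043),4))
lids(im,180,160,460,285)
imt=cv2.imread("pics/scene0.png")
cv2.imwrite("pics/scB.png",cv2.resize(imt[215:325,215:345],(780,660),interpolation=cv2.INTER_CUBIC)[:600])
```

```text
(220, 224) 0.285 [ 0.5947 -0.0042  0.1015]
(320, 224) 0.285 [0.5921 0.0795 0.1014]
(418, 224) 0.285 [0.5893 0.1614 0.1015]
(265, 240) 0.337 [0.6367 0.0268 0.0704]
(365, 240) 0.339 [0.6353 0.126  0.0682]
(320, 360) 0.32 [0.7118 0.0836 0.1547]
(320, 330) 0.346 [0.7117 0.0837 0.1211]
(320, 285) 0.351 [0.6802 0.0827 0.0884]
(320, 300) 0.403 [0.7318 0.0846 0.0643]
(490, 30) 0.276 [0.4613 0.213  0.0083]
(585, 10) 0.266 [0.4457 0.282  0.0093]
(480, 110) 0.326 [ 0.5278  0.2308 -0.0011]
(350, 120) 0.332 [ 0.5412  0.1074 -0.001 ]
[41.16666667 97.16666667] 4.899092197418213 [418.32342529 225.78248088] [[393.6, 272.4], [401.9, 175.6], [443.0, 179.1], [434.7, 275.9]] [[0.5891 0.161  0.1043]]
[94.33333333 42.        ] 90.0 [319.         225.16666667] [[298.0, 178.0], [340.0, 178.0], [340.0, 272.3], [298.0, 272.3]] [[0.5911 0.0787 0.1043]]
[96.66666667 42.33333333] 86.47854614257812 [218.33113098 224.63091024] [[194.3, 177.7], [236.5, 175.1], [242.4, 271.6], [200.2, 274.2]] [[ 0.5933 -0.0048  0.1043]]
```

View pics/scB.png

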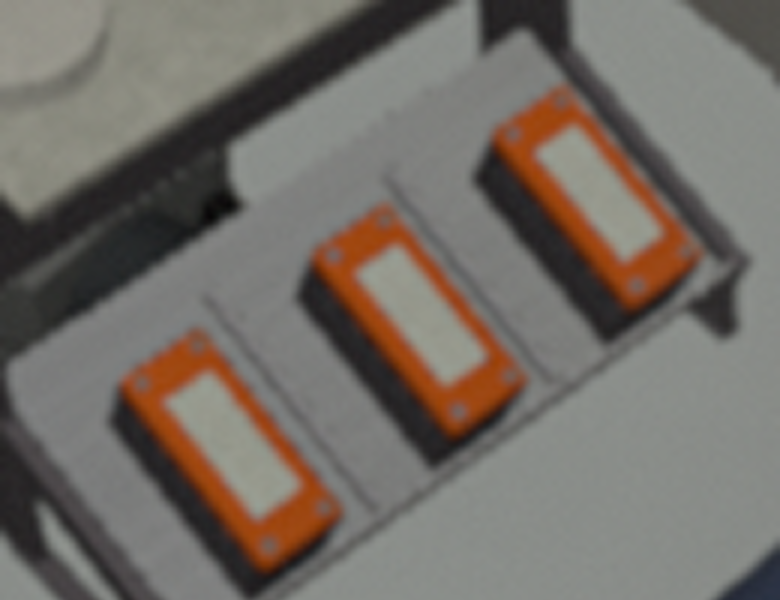

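Run:
```python
from h import *
for p in [(232,447),(422,317),(602,193)]:
    print(np.round(ray("scene",np.array(p)/6+215-.42,.1043),4))
```

```text
[[0.5937 0.161  0.1043]]
[[0.5947 0.0767 0.1043]]
[[ 0.5961 -0.0082  0.1043]]
```

Run:
```python
from h import *
d=np.load("w1.npy"); W=cloud("wrist",d)
th=np.radians(23)
for v in (200,250):
    for u in range(420,475,4): 
        w=W[v,u]; h=(w-np.array([.6115,.077,.062]))@np.array([-np.sin(th),0,np.cos(th)])
        print(v,u,np.round(w,3),"h",round(h,4))
rt=RT(1.1,23); n=-rt.as_matrix()[:,1]; g=grasp_tcp([.5962,.161,.0933],rt)
plan([(g+n*.07,rt,4,.75),(g+n*.012,rt,3,.75),(g,rt,1,.75)])
print(g)
```

```text
200 420 [0.571 0.161 0.094] h 0.0451
200 424 [0.571 0.164 0.094] h 0.0451
200 428 [0.571 0.167 0.093] h 0.0449
200 432 [0.571 0.171 0.093] h 0.0446
200 436 [0.571 0.174 0.093] h 0.0445
200 440 [0.571 0.178 0.093] h 0.0442
200 444 [0.595 0.199 0.054] h -0.0014
200 448 [0.595 0.202 0.054] h -0.0013
200 452 [0.593 0.205 0.057] h 0.0028
200 456 [0.59  0.206 0.061] h 0.0074
200 460 [0.591 0.211 0.06 ] h 0.0065
200 464 [ 0.63   0.247 -0.002] h -0.0665
200 468 [ 0.629  0.251 -0.002] h -0.0654
200 472 [ 0.629  0.256 -0.002] h -0.0662
250 420 [0.61  0.166 0.11 ] h 0.0448
250 424 [0.61  0.169 0.111] h 0.0453
250 428 [0.611 0.173 0.109] h 0.0437
250 432 [0.61  0.176 0.11 ] h 0.0447
250 436 [0.611 0.18  0.109] h 0.0432
250 440 [0.642 0.202 0.073] h -0.0015
250 444 [0.642 0.206 0.073] h -0.0016
250 448 [0.636 0.206 0.079] h 0.0064
250 452 [0.636 0.21  0.079] h 0.0064
250 456 [ 0.705  0.26  -0.002] h -0.0952
250 460 [ 0.705  0.265 -0.002] h -0.0957
250 464 [ 0.705  0.27  -0.002] h -0.095
250 468 [ 0.704  0.275 -0.001] h -0.0944
250 472 [ 0.705  0.281 -0.002] h -0.0959
[[[-0.001,0.003,0.0],[-0.7,23.2,21.3],0.75],[[-0.001,0.006,0.0],[-1.4,46.4,42.6],0.75],[[-0.002,0.009,0.0],[-2.1,69.7,63.9],0.75],[[-0.003,0.011,0.0],[-2.7,92.9,85.2],0.75],[[-0.003,0.011,0.0],[-2.7,112.2,85.1],0.75],[[-0.003,0.011,0.0],[-2.8,131.6,85.1],0.75],[[-0.003,0.011,0.0],[-2.8,150.9,85.0],0.75],[[-0.003,0.011,0.0],[-2.8,162.9,85.0],0.75]]
[0.59502802 0.1609775  0.09606151]
```

Emit:
carry_out --series '[[[0,0.003,0],[-1,23,21],0.75],[[0,0.006,0],[-1,46,43],0.75],[[0,0.009,0],[-2,70,64],0.75],[[0,0.011,0],[-3,93,85],0.75],[[0,0.011,0],[-3,112,85],0.75],[[0,0.011,0],[-3,132,85],0.75],[[0,0.011,0],[-3,151,85],0.75],[[0,0.011,0],[-3,163,85],0.75]]' --newtons 40

```text
clock: 3.2
tcp_pos: [0.595, 0.16, 0.0949]
tool_rot: [-0.691, -0.147, -0.134, 0.695]
ft_force: [-0.4, 0.3, -1.1]
gripper_width: 0.749
```

Emit:
carry_out --series '[[[0,0,0],[0,0,0],0.2],[[0,0,0],[0,0,0],0.2],[[0,0,0],[0,0,0],0.2],[[0,0,0],[0,0,0],0.2],[[0,0,0],[0,0,0],0.2]]' --newtons 40

```text
clock: 3.82
tcp_pos: [0.5944, 0.1598, 0.0949]
tool_rot: [-0.691, -0.147, -0.134, 0.695]
ft_force: [-4.6, -2.8, 0.1]
gripper_width: 0.411
```

Run:
```python
from h import *
s=ctrl.get_state(); print(np.round(s["joints"],2),s["tcp_pos"],s["clock"],s["gripper_width"],s["ft_force"],s["moment"],s["joint_efforts"])
p,d=ctrl.camera("wrist"); cv2.imwrite("pics/w2.png",p[:,:,::-1])
```

```text
[ 0.16  0.53  1.8  -0.14  0.42 -1.31] [0.59444345 0.15980624 0.09485798] 3.825 0.41140842372392644 [-4.60521074 -2.81092106  0.11813923] [-0.46495472  0.73933881 -0.2633816 ] [ 8.12508892e-01 -4.78662407e+01 -2.13007647e+01 -2.55770911e-02
 -2.94474900e+00 -4.47226746e-02]
```

View pics/w2.png

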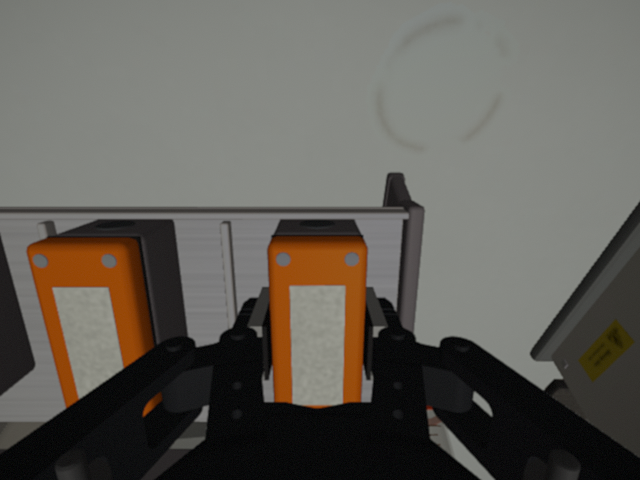

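Run:
```python
from h import *
s=ctrl.get_state(); r=R.from_quat(s["tool_rot"]); p=np.array(s["tcp_pos"]); n=-r.as_matrix()[:,1]
plan([(p+n*.13,r,4,.2),([.45,.165,.30],RT(1.1,0),4,.2)])
```

```text
[[[0.0,0.0,0.0],[0.0,-32.5,0.0],0.2],[[0.0,0.0,0.0],[0.0,-65.0,0.0],0.2],[[0.0,0.0,0.0],[0.0,-97.5,0.0],0.2],[[0.0,0.0,0.0],[0.0,-130.0,0.0],0.2],[[0.0,0.0,0.1],[-13.3,-158.8,2.1],0.2],[[-0.001,0.0,0.2],[-26.6,-187.6,4.1],0.2],[[-0.001,0.0,0.3],[-39.9,-216.3,6.2],0.2],[[-0.002,0.0,0.399],[-53.2,-245.1,8.3],0.2]]
```

Emit:
carry_out --series '[[[0,0,0],[0,-15,0],0.2],[[0,0,0],[0,-50,0],0.2],[[0,0,0],[0,-90,0],0.2],[[0,0,0],[0,-130,0],0.2],[[0,0,0.1],[-13,-159,2],0.2],[[0,0,0.2],[-27,-188,4],0.2],[[0,0,0.3],[-40,-216,6],0.2],[[0,0,0.4],[-53,-245,8],0.2]]'

```text
clock: 4.88
tcp_pos: [0.4491, 0.165, 0.3018]
tool_rot: [-0.706, -0.006, 0.008, 0.708]
ft_force: [-0.1, -0.4, -5.5]
gripper_width: 0.417
```

Emit:
carry_out --series '[[[0,0,0],[0,0,0],0.2],[[0,0,0],[0,0,0],0.2],[[0,0,0],[0,0,0],0.2]]'

```text
clock: 5.25
tcp_pos: [0.4489, 0.1649, 0.3009]
tool_rot: [-0.706, -0.006, 0.008, 0.708]
ft_force: [-0.2, -0.5, -4.6]
gripper_width: 0.412
```

Run:
```python
from h import *
s=ctrl.get_state(); r=R.from_quat(s["tool_rot"]); print(s["clock"],s["tcp_pos"],np.round(r.as_matrix(),3).tolist(),s["ft_force"],s["moment"])
p,d=ctrl.camera("wrist"); cv2.imwrite("pics/w3.png",p[:,:,::-1])
for i in range(3):
  ctrl.camera("wrist"); s=ctrl.get_state(); print(s["ft_force"],s["moment"])
```

```text
5.25 [0.4489318  0.16494488 0.30092037] [[1.0, -0.002, -0.02], [0.02, 0.002, 1.0], [-0.002, -1.0, 0.002]] [-0.24016913 -0.47142158 -4.55921494] [0.01320703 0.03448212 0.00888974]
[ 0.50851897 -0.34691397 -4.42069211] [-0.02769937 -0.05089062 -0.02951343]
[ 0.37159817 -0.73405167 -5.34312497] [-0.00130334 -0.03323067  0.00739595]
[ 0.17017799  0.58331394 -4.42343396] [ 0.0490632   0.00581575 -0.04118167]
```

View pics/w3.png

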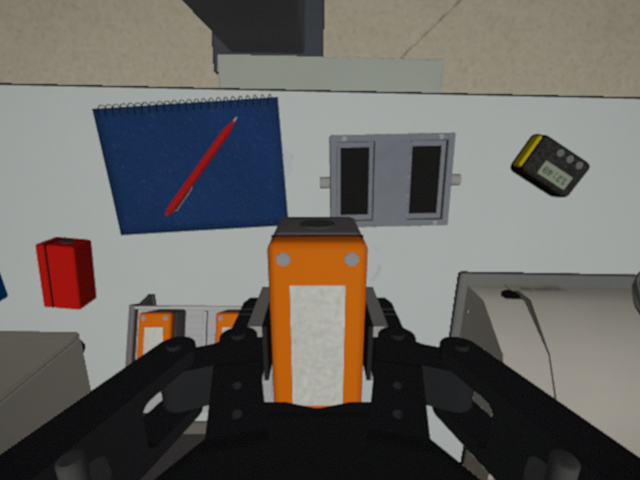

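```bash
cat >> h.py <<'E'
def meas(k=10):
    F=[];M=[];J=[]
    for i in range(k):
        ctrl.camera("wrist"); s=ctrl.get_state(); F.append(s["ft_force"]);M.append(s["moment"]);J.append(s["joint_efforts"])
    print("t",s["clock"],"F",np.mean(F,0).round(3),"M",np.mean(M,0).round(4),"sd",np.std(M,0).round(3),"J5",np.round(np.mean(J,0)[4],4),np.std(J,0)[4].round(4), "p",np.round(s["tcp_pos"],4), "axisx", np.round(R.from_quat(s["tool_rot"]).as_matrix()[:,0],3))
E
python3 - <<'E'
from h import *
meas(10)
s=ctrl.get_state(); p=np.array(s["tcp_pos"])
plan([(p,RT(1.1,-24),4,.2),(p,RT(1.1,-24),2,.2)])
E
```

```text
t 5.95 F [-0.022  0.062 -4.44 ] M [ 0.0088 -0.0379  0.0049] sd [0.03  0.022 0.03 ] J5 0.0353 0.0012 p [0.4491 0.1651 0.3018] axisx [ 1.     0.02  -0.002]
[[[-0.001,0.0,0.104],[0.0,0.0,0.0],0.2],[[-0.001,0.001,0.209],[0.0,0.0,0.0],0.2],[[-0.002,0.001,0.313],[0.0,0.0,0.0],0.2],[[-0.002,0.001,0.417],[0.0,0.0,0.0],0.2],[[-0.002,0.001,0.417],[0.0,0.0,0.0],0.2],[[-0.002,0.001,0.417],[0.0,0.0,0.0],0.2]]
```

Emit:
carry_out --series '[[[0,0,0.105],[0,0,0],0.2],[[0,0,0.21],[0,0,0],0.2],[[0,0,0.315],[0,0,0],0.2],[[0,0,0.42],[0,0,0],0.2],[[0,0,0.42],[0,0,0],0.2],[[0,0,0.42],[0,0,0],0.2],[[0,0,0.42],[0,0,0],0.2],[[0,0,0.42],[0,0,0],0.2]]'

```text
clock: 6.95
tcp_pos: [0.4489, 0.1652, 0.3024]
tool_rot: [0.692, -0.14, -0.155, -0.691]
ft_force: [-0.2, 0.0, -4.2]
gripper_width: 0.412
```

Run:
```python
from h import *
meas(2)
s=ctrl.get_state(); p=[.4491,.1651,.3018]
plan([(p,RT(1.1,0),4,.2)])
```

```text
t 7.05 F [ 0.103 -0.206 -4.639] M [ 0.0086 -0.5461  0.0044] sd [0.    0.009 0.021] J5 2.4221 0.0034 p [0.449  0.1651 0.3022] axisx [ 0.913  0.019 -0.408]
[[[-0.001,0.0,-0.105],[0.1,0.1,0.0],0.2],[[-0.001,0.001,-0.21],[0.2,0.2,0.0],0.2],[[-0.002,0.001,-0.315],[0.2,0.2,0.0],0.2],[[-0.002,0.001,-0.421],[0.3,0.3,0.0],0.2]]
```

Emit:
carry_out --series '[[[0,0,-0.105],[0,0,0],0.2],[[0,0,-0.21],[0,0,0],0.2],[[0,0,-0.315],[0,0,0],0.2],[[0,0,-0.42],[0,0,0],0.2],[[0,0,-0.42],[0,0,0],0.2],[[0,0,-0.42],[0,0,0],0.2],[[0,0,-0.42],[0,0,0],0.2]]'

```text
clock: 7.92
tcp_pos: [0.4494, 0.165, 0.3019]
tool_rot: [-0.706, -0.006, 0.008, 0.708]
ft_force: [0.7, -0.2, -5.0]
gripper_width: 0.418
```

Run:
```python
from h import *
meas(10)
```

```text
t 8.425 F [ 0.102 -0.11  -4.33 ] M [ 0.0013 -0.0415  0.0025] sd [0.018 0.037 0.021] J5 0.043 0.0116 p [0.449  0.1651 0.3022] axisx [ 1.     0.02  -0.001]
```

The first cassette shows no change in moment (-0.038 before, -0.042 after), so cassette_1 is sound. Next I'll locate the carrier accurately.

Run:
```python
from h import *
p,d=ctrl.camera("wrist"); np.save("w4.npy",d); cv2.imwrite("pics/w4.png",p[:,:,::-1])
im=cv2.imread("pics/w4.png")
cv2.imwrite("pics/w4c.png",cv2.resize(im[120:240,315:475],(800,600),interpolation=cv2.INTER_CUBIC))
```

```text
(no output)
```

View pics/w4c.png

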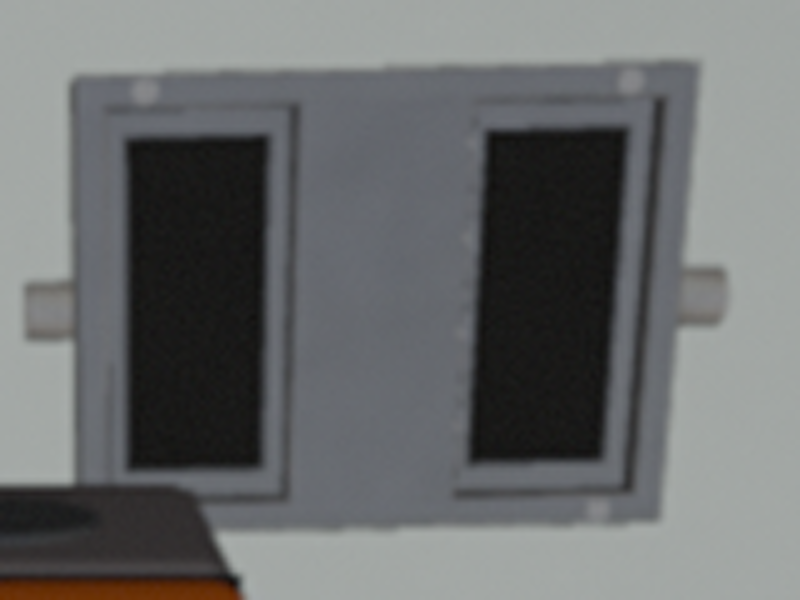

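Run:
```python
from h import *
f=lambda L:np.array(L)/5.+[315,120]-.4
A=ray("wrist",f([(486,128),(627,126),(605,459),(469,461)]),.010)
B=ray("wrist",f([(128,139),(268,137),(263,467),(128,469)]),.010)
C=ray("wrist",f([(72,78),(698,62),(660,520)]),.019)
for X in (A,B,C):
    print(np.round(X,4).tolist(),X.mean(0).round(4))
print("sizes",[np.linalg.norm(A[i]-A[(i+1)%4]).round(4) for i in range(4)],np.linalg.norm(C[0]-C[1]),np.linalg.norm(C[1]-C[2]))
cc=(C[0]+C[2])/2; print("carrier centre outer",cc, "pads",(A+B).mean(0)/2)
v=A.mean(0)-B.mean(0); print("spacing",np.linalg.norm(v),"yaw",np.degrees(np.arctan2(-v[0],v[1])))
v=C[1]-C[0]; print("yaw y",np.degrees(np.arctan2(-v[0],v[1]))); v=C[2]-C[1]; print("yaw x",np.degrees(np.arctan2(v[1],v[0])))
for X in (A,B):
    v=X[2]-X[1]+X[3]-X[0]; print(np.degrees(np.arctan2(v[1],v[0])))
d=np.load("w4.npy");W=cloud("wrist",d)
for u,v in [(315+550/5,120+300/5),(315+200/5,120+300/5),(315+380/5,120+300/5)]: print(W[int(v),int(u)])
# cassette pose in gripper: lid front edge corners
```

```text
[[0.3792, 0.2764, 0.01], [0.3781, 0.3093, 0.01], [0.4572, 0.3135, 0.01], [0.4583, 0.28, 0.01]] [0.4182 0.2948 0.01  ]
[[0.3833, 0.1928, 0.01], [0.3822, 0.2255, 0.01], [0.4608, 0.2292, 0.01], [0.4619, 0.1958, 0.01]] [0.422  0.2108 0.01  ]
[[0.37, 0.179, 0.019], [0.3638, 0.3205, 0.019], [0.4702, 0.3255, 0.019]] [0.4013 0.275  0.019 ]
sizes [np.float64(0.0329), np.float64(0.0792), np.float64(0.0336), np.float64(0.0792)] 0.14168863451584518 0.10656278072608066
carrier centre outer [0.42012253 0.25224302 0.019     ] pads [0.42010891 0.25280613 0.01      ]
spacing 0.08405764284181652 yaw 2.6272812896533857
yaw y 2.5074263544852338
yaw x 2.7067161110328253
2.8510429238935946
2.4399678000987906
[0.41892092 0.29573581 0.01152817]
[0.420631   0.21196148 0.01057921]
[0.41889697 0.25335839 0.01895881]
```

Run:
```python
from h import *
im=cv2.imread("pics/w4.png")
cv2.imwrite("pics/w4d.png",cv2.resize(im[205:415,240:400],(600,788),interpolation=cv2.INTER_CUBIC)[:600])
```

```text
(no output)
```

View pics/w4d.png

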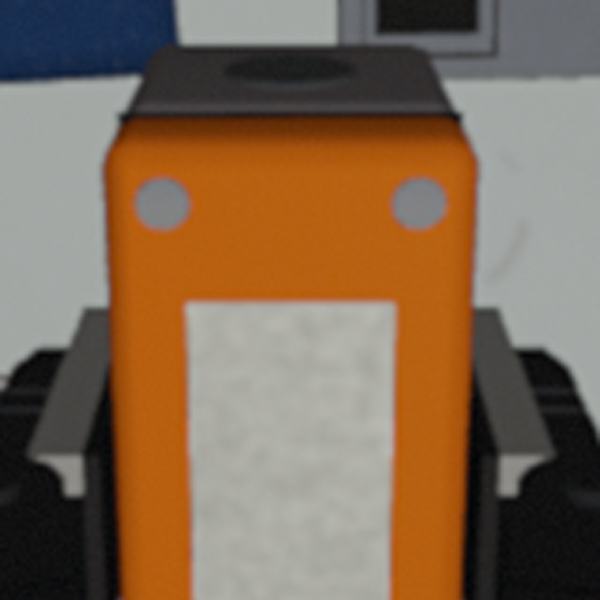

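Run:
```python
from h import *
d=np.load("w4.npy");W=cloud("wrist",d)
s=ctrl.get_state(); r=R.from_quat(s["tool_rot"]); p=np.array(s["tcp_pos"])
T=lambda X: np.round(r.inv().apply(np.asarray(X)-p)*1000,1)
print("p",p)
for u,v in [(317,300),(317,260),(317,245),(317,350),(317,228),(317,222)]: print((u,v),d[v,u].round(4),T(W[v,u]))
im=cv2.imread("pics/w4.png")
# profile of x for each row along front
for v in range(212,250,2): print(v,T(W[v,317]))
c=ctrl.calibration("wrist")
for z in (.262,.265,.268): print("bottom edge",z,T(ray("wrist",[(317,205+45/3.75-.4)],z)))
```

```text
p [0.44894643 0.16511512 0.30223434]
(317, 300) 0.124 [-17.8  -8.2   1.4]
(317, 260) 0.1188 [-33.5  -8.9   1.4]
(317, 245) 0.1198 [-38.3  -6.5   1.4]
(317, 350) 0.129 [ 2.6 -9.1  1.4]
(317, 228) 0.1367 [-39.8  11.7   1.4]
(317, 222) 0.1439 [-40.4  19.3   1.4]
212 [ 13.8 301.3   1. ]
214 [ 17.  303.9   1. ]
216 [ 19.  301.3   1. ]
218 [-39.8  29.8   1.3]
220 [-40.3  23.4   1.3]
222 [-40.4  19.3   1.4]
224 [-40.5  15.6   1.4]
226 [-40.2  13.4   1.4]
228 [-39.8  11.7   1.4]
230 [-39.5   9.6   1.4]
232 [-39.4   7.    1.4]
234 [-38.7   6.5   1.4]
236 [-38.9   2.9   1.4]
238 [-39.7  -2.5   1.4]
240 [-39.6  -4.9   1.4]
242 [-39.2  -5.8   1.4]
244 [-38.8  -7.1   1.4]
246 [-38.4  -8.    1.4]
248 [-37.8  -8.6   1.4]
bottom edge 0.262 [[-38.1  40.3   1.3]]
bottom edge 0.265 [[-38.8  37.3   1.3]]
bottom edge 0.268 [[-39.4  34.3   1.3]]
```

Run:
```python
from h import *
rt=RT(2.6,0)
plan([([.4163,.2933,.13],rt,5,.2),([.4163,.2933,.065],rt,3,.2)])
```

```text
[[[-0.001,-0.005,0.0],[-6.0,34.5,25.7],0.2],[[-0.001,-0.01,0.0],[-12.0,69.0,51.3],0.2],[[-0.002,-0.015,0.0],[-18.0,103.6,77.0],0.2],[[-0.002,-0.02,0.0],[-24.0,138.1,102.7],0.2],[[-0.003,-0.025,-0.001],[-30.0,172.6,128.4],0.2],[[-0.003,-0.025,-0.001],[-30.0,194.3,128.3],0.2],[[-0.003,-0.025,-0.001],[-29.9,215.9,128.2],0.2],[[-0.003,-0.025,-0.001],[-29.9,237.6,128.2],0.2]]
```

Emit:
carry_out --series '[[[0,-0.005,0],[-6,35,26],0.2],[[0,-0.01,0],[-12,69,51],0.2],[[0,-0.015,0],[-18,104,77],0.2],[[-0.002,-0.02,0],[-24,138,103],0.2],[[-0.003,-0.025,0],[-30,173,128.4],0.2],[[-0.003,-0.025,0],[-30,195,128.3],0.2],[[-0.003,-0.025,0],[-30,216,128.2],0.2],[[-0.003,-0.025,0],[-30,235,128.2],0.2]]'

```text
clock: 9.48
tcp_pos: [0.4164, 0.2936, 0.0669]
tool_rot: [0.707, 0.016, -0.016, -0.707]
ft_force: [0.0, -0.3, -4.3]
gripper_width: 0.417
```

Run:
```python
from h import *
p,d=ctrl.camera("wrist"); cv2.imwrite("pics/w5.png",p[:,:,::-1])
s=ctrl.get_state(); print(s["clock"],s["tcp_pos"],s["ft_force"])
print(proj("wrist",[[.3792, 0.2764, 0.01], [0.3781, 0.3093, 0.01]]))
plan([([.4163,.2933,.052],RT(2.6,0),2,.2),([.4163,.2933,.047],RT(2.6,0),2,.2)])
```

```text
9.525 [0.41519161 0.2928627  0.06475342] [-1.97469734 -0.64759196 -6.58325366]
[[286.48785206 213.45149259]
 [349.03140658 214.16281271]]
[[[0.001,0.0,-0.002],[0.6,6.4,0.2],0.2],[[0.002,0.0,-0.004],[1.2,12.7,0.4],0.2],[[0.002,0.0,-0.004],[1.2,15.2,0.4],0.2],[[0.002,0.0,-0.004],[1.2,17.7,0.4],0.2]]
```

View pics/w5.png

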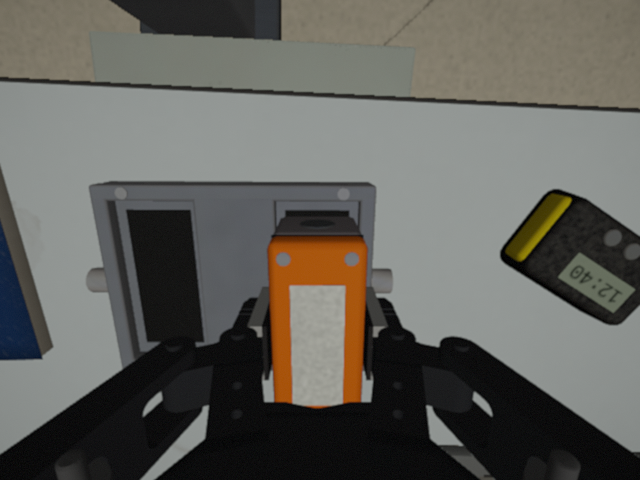

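Emit:
carry_out --series '[[[0,0,0],[0.5,4,0.2],0.2],[[0,0,0],[1,8,0.4],0.2],[[0,0,0],[1,12,0.4],0.2],[[0,0,0],[1,12,0.4],0.2]]'

```text
clock: 10.02
tcp_pos: [0.4162, 0.2933, 0.0529]
tool_rot: [0.708, 0.015, -0.017, -0.706]
ft_force: [-0.2, 0.4, -5.6]
gripper_width: 0.414
```

Run:
```python
from h import *
p,d=ctrl.camera("wrist"); cv2.imwrite("pics/w6.png",p[:,:,::-1])
s=ctrl.get_state(); print(s["clock"],s["tcp_pos"],s["ft_force"],s["moment"])
im=cv2.imread("pics/w6.png"); cv2.imwrite("pics/w6c.png",cv2.resize(im[170:300,220:400],(800,578),interpolation=cv2.INTER_CUBIC))
```

```text
10.075 [0.41626947 0.29331606 0.05300183] [-0.27868413 -0.37568077 -4.08700193] [ 0.02577397 -0.02095292  0.00059167]
```

View pics/w6c.png

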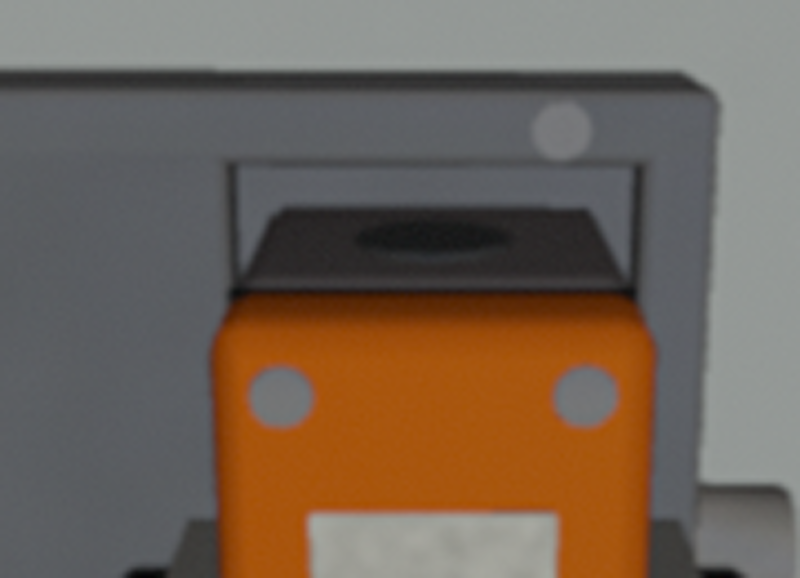

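Emit:
carry_out --series '[[[0,0,0],[0,3,0],0.2],[[0,0,0],[0,6,0],0.2],[[0,0,0],[0,6.5,0],0.2]]'

```text
clock: 10.45
tcp_pos: [0.4164, 0.2934, 0.0479]
tool_rot: [0.707, 0.015, -0.017, -0.706]
ft_force: [-4.5, -3.2, 16.2]
gripper_width: 0.41
```

Emit:
carry_out --series '[[[0,0,0],[0,-1,0],0.65],[[0,0,0],[0,-1,0],0.65],[[0,0,0],[0,-15,0],0.65],[[0,0,0],[0,-45,0],0.65],[[0,0,0],[0,-80,0],0.65],[[0,0,0],[0,-120,0],0.65]]'

```text
clock: 11.2
tcp_pos: [0.4165, 0.2935, 0.1696]
tool_rot: [0.707, 0.015, -0.017, -0.706]
ft_force: [0.1, 0.6, -0.5]
gripper_width: 0.652
```

Run:
```python
from h import *
p,d=ctrl.camera("wrist"); cv2.imwrite("pics/w7.png",p[:,:,::-1]); np.save("w7.npy",d)
s=ctrl.get_state(); print(s["clock"],s["tcp_pos"],s["ft_force"])
W=cloud("wrist",d); print(np.round(W[300,317],4),np.round(W[330,317],4))
```

```text
11.25 [0.41889391 0.29475264 0.17497269] [2.06155895 1.35592444 3.23201746]
[0.4621 0.2982 0.0618] [0.5222 0.3009 0.006 ]
```

View pics/w7.png

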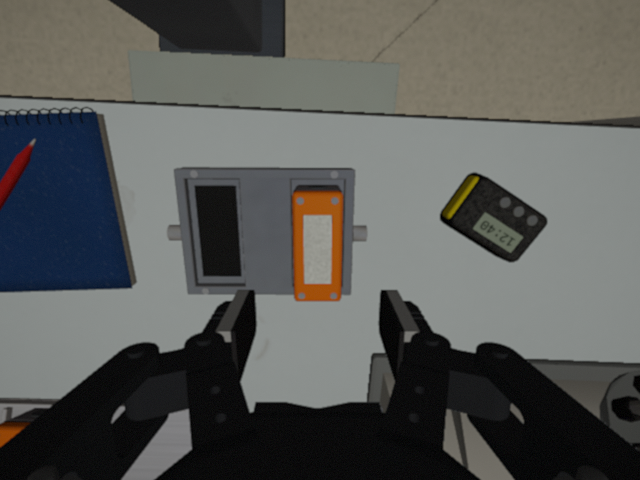

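The first cassette stands in the +y pocket, lid up (label at (317,248)). I'll check the lid height and plan the middle-lane grasp.

Run:
```python
from h import *
d=np.load("w7.npy");W=cloud("wrist",d)
for u,v in [(310,225),(328,225),(310,275),(326,275),(300,290),(333,290),(301,205),(334,205),(218,235),(270,230)]: print((u,v),np.round(W[v,u],4))
rt=RT(1.1,23); n=-rt.as_matrix()[:,1]; g=grasp_tcp([.5975,.0765,.0933],rt)
s=ctrl.get_state();print(s["tcp_pos"])
plan([(g+n*.15+np.array([-.03,0,0.02]),rt,5,.75),(g+n*.08,rt,3,.75)])
```

```text
(310, 225) [0.4037 0.2906 0.0625]
(328, 225) [0.4032 0.3033 0.0621]
(310, 275) [0.4419 0.2921 0.062 ]
(326, 275) [0.4411 0.3039 0.0625]
(300, 290) [0.4546 0.2851 0.0614]
(333, 290) [0.4529 0.3097 0.0627]
(301, 205) [0.3897 0.2838 0.0624]
(334, 205) [0.389  0.3068 0.0609]
(218, 235) [0.4279 0.212  0.0156]
(270, 230) [0.4193 0.2574 0.0234]
[0.41889391 0.29475264 0.17497269]
[[[-0.002,0.005,-0.079],[15.8,-15.9,-44.6],0.75],[[-0.003,0.01,-0.158],[31.7,-31.7,-89.2],0.75],[[-0.005,0.015,-0.237],[47.5,-47.6,-133.8],0.75],[[-0.006,0.02,-0.317],[63.4,-63.4,-178.4],0.75],[[-0.008,0.025,-0.396],[79.2,-79.3,-223.0],0.75],[[-0.008,0.025,-0.396],[98.2,-51.0,-223.8],0.75],[[-0.008,0.025,-0.396],[117.1,-22.7,-224.5],0.75],[[-0.008,0.025,-0.396],[136.1,5.5,-225.3],0.75]]
```

Emit:
carry_out --series '[[[-0.002,0.005,-0.08],[16,-16,-45],0.75],[[-0.003,0.01,-0.16],[32,-32,-89],0.75],[[-0.005,0.015,-0.24],[48,-48,-134],0.75],[[-0.006,0.02,-0.32],[63,-63,-178],0.75],[[-0.008,0.025,-0.396],[79,-79,-223],0.75],[[-0.008,0.025,-0.396],[98,-51,-224],0.75],[[-0.008,0.025,-0.396],[117,-23,-225],0.75],[[-0.008,0.025,-0.396],[136,5,-225],0.75]]'

```text
clock: 12.25
tcp_pos: [0.5657, 0.0758, 0.1704]
tool_rot: [-0.692, -0.148, -0.135, 0.694]
ft_force: [1.0, -0.0, -0.0]
gripper_width: 0.751
```

Run:
```python
from h import *
s=ctrl.get_state();print(s["clock"],s["tcp_pos"],R.from_quat(s["tool_rot"]).as_matrix().round(3).tolist())
rt=RT(1.1,23); n=-rt.as_matrix()[:,1]; g=grasp_tcp([.5975,.0765,.0933],rt)
plan([(g+n*.01,rt,3,.75),(g-n*.001,rt,1,.75),(g-n*.001,rt,4,.2)])
p,d=ctrl.camera("wrist"); cv2.imwrite("pics/w8.png",p[:,:,::-1])
```

```text
12.25 [0.56574501 0.07582486 0.17038205] [[0.92, 0.392, -0.019], [0.017, 0.007, 1.0], [0.392, -0.92, -0.0]]
[[[0.0,0.0,0.001],[-0.3,23.5,0.0],0.75],[[0.0,0.0,0.001],[-0.7,46.9,0.1],0.75],[[0.0,0.0,0.002],[-1.0,70.4,0.1],0.75],[[0.0,0.0,0.002],[-1.0,81.4,0.1],0.75],[[0.0,0.0,0.002],[-1.0,81.4,0.1],0.2],[[0.0,0.0,0.002],[-1.0,81.4,0.1],0.2],[[0.0,0.0,0.002],[-1.0,81.4,0.1],0.2],[[0.0,0.0,0.002],[-1.0,81.4,0.1],0.2]]
```

View pics/w8.png

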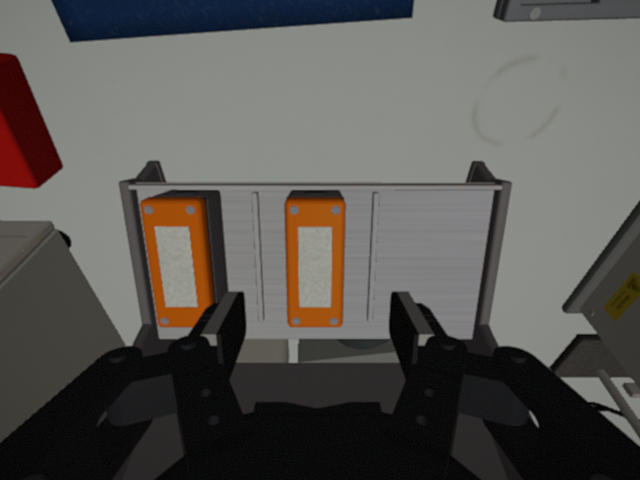

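Emit:
carry_out --series '[[[0,0,0],[0,23,0],0.75],[[0,0,0],[0.5,47,0],0.75],[[0,0,0],[1,70,0],0.75],[[0,0,0],[1,81,0],0.75],[[0,0,0],[1,81,0],0.2],[[0,0,0],[1,81,0],0.2],[[0,0,0],[1,81,0],0.2],[[0,0,0],[1,81,0],0.2]]' --newtons 40

```text
clock: 13.3
tcp_pos: [0.5981, 0.0763, 0.0932]
tool_rot: [-0.692, -0.147, -0.134, 0.694]
ft_force: [-5.8, -1.8, 7.0]
gripper_width: 0.416
```

Emit:
carry_out --series '[[[0,0,0],[0,0,0],0.2],[[0,0,0],[0,-15,0],0.2],[[0,0,0],[0,-50,0],0.2],[[0,0,0],[0,-90,0],0.2],[[0,0,0],[0,-130,0],0.2]]' --newtons 40

```text
clock: 13.92
tcp_pos: [0.5461, 0.0755, 0.2141]
tool_rot: [-0.692, -0.146, -0.133, 0.694]
ft_force: [0.3, 0.0, -4.4]
gripper_width: 0.417
```

Run:
```python
from h import *
s=ctrl.get_state();print(s["clock"],s["tcp_pos"],s["gripper_width"])
plan([([.449,.10,.302],RT(1.1,0),4,.2)])
```

```text
13.925 [0.54606108 0.07546841 0.21406996] 0.4174530012542688
[[[0.0,0.0,0.099],[-13.8,-29.6,6.6],0.2],[[0.0,0.0,0.199],[-27.5,-59.2,13.2],0.2],[[0.0,0.0,0.298],[-41.3,-88.9,19.7],0.2],[[0.0,0.0,0.398],[-55.0,-118.5,26.3],0.2]]
```

Emit:
carry_out --series '[[[0,0,0.1],[-14,-30,7],0.2],[[0,0,0.2],[-27,-59,13],0.2],[[0,0,0.3],[-41,-89,20],0.2],[[0,0,0.398],[-55,-118,26],0.2],[[0,0,0.398],[-55,-118,26],0.2],[[0,0,0.398],[-55,-118,26],0.2]]'

```text
clock: 14.68
tcp_pos: [0.4491, 0.0996, 0.3009]
tool_rot: [0.707, 0.007, -0.006, -0.707]
ft_force: [0.5, -0.2, -3.6]
gripper_width: 0.413
```

Run:
```python
from h import *
meas(10)
```

```text
t 15.175 F [ 0.24  -0.191 -4.327] M [ 0.0103 -0.0448 -0.0163] sd [0.027 0.024 0.028] J5 0.0282 0.0082 p [0.4492 0.0996 0.3015] axisx [ 1.     0.019 -0.   ]
```

Emit:
carry_out --series '[[[0,0,0.105],[0,0,0],0.2],[[0,0,0.21],[0,0,0],0.2],[[0,0,0.315],[0,0,0],0.2],[[0,0,0.42],[0,0,0],0.2],[[0,0,0.42],[0,0,0],0.2],[[0,0,0.42],[0,0,0],0.2],[[0,0,0.42],[0,0,0],0.2],[[0,0,0.42],[0,0,0],0.2]]'

```text
clock: 16.18
tcp_pos: [0.449, 0.0997, 0.302]
tool_rot: [0.693, -0.14, -0.153, -0.69]
ft_force: [-0.2, -0.4, -4.4]
gripper_width: 0.417
```

Emit:
carry_out --series '[[[0,0,-0.105],[0,0,0],0.2],[[0,0,-0.21],[0,0,0],0.2],[[0,0,-0.315],[0,0,0],0.2],[[0,0,-0.42],[0,0,0],0.2],[[0,0,-0.42],[0,0,0],0.2],[[0,0,-0.42],[0,0,0],0.2],[[0,0,-0.42],[0,0,0],0.2]]'

```text
clock: 17.05
tcp_pos: [0.4494, 0.0997, 0.3017]
tool_rot: [0.707, 0.006, -0.007, -0.707]
ft_force: [-0.0, -0.3, -4.4]
gripper_width: 0.416
```

Run:
```python
from h import *
meas(10)
p,d=ctrl.camera("wrist"); cv2.imwrite("pics/w9.png",p[:,:,::-1]); np.save("w9.npy",d)
s=ctrl.get_state();print(s["clock"],s["tcp_pos"],s["gripper_width"])
```

```text
t 17.55 F [ 0.149  0.062 -4.367] M [-0.0101  0.0595  0.0093] sd [0.028 0.02  0.028] J5 -0.0503 0.0112 p [0.449  0.0997 0.302 ] axisx [1.    0.019 0.001]
17.6 [0.44898113 0.09971128 0.30201834] 0.4174798916026298
```

View pics/w9.png

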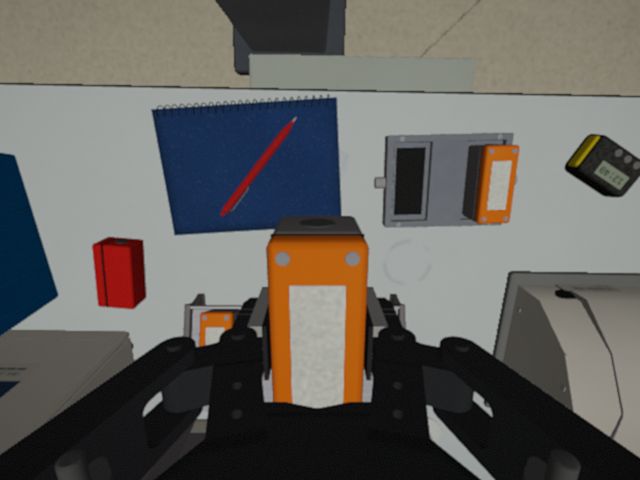

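cassette_2's wrist moment went from -0.045 to +0.060 N m, and j5 torque agrees, so it is the rattler. Now I'll locate the bin.

Run:
```python
from h import *
im=cv2.imread("pics/top0.png"); cv2.imwrite("pics/bin.png",cv2.resize(im[220:320,410:510],(600,600),interpolation=cv2.INTER_CUBIC))
d=np.load("top0.npy");W=cloud("top",d)
m=(W[...,0]>.36)&(W[...,0]<.65)&(W[...,1]<-.22)&(W[...,1]>-.46)
hi=m&(W[...,2]>.095)&(W[...,2]<.12); b=im[...,0].astype(int)-im[...,2]
hi&=(b>50)
print(W[hi].min(0),W[hi].max(0),hi.sum())
for v in range(232,316,5): print(v,[ (u,W[v,u].round(3).tolist()) for u in (440,456,472)])
```

```text
[ 0.43195797 -0.41128322  0.09500505] [ 0.60419009 -0.2430949   0.11802482] 687
232 [(440, [0.626, -0.308, -0.001]), (456, [0.628, -0.356, -0.002]), (472, [0.629, -0.404, -0.002])]
237 [(440, [0.587, -0.282, 0.106]), (456, [0.593, -0.332, 0.085]), (472, [0.595, -0.378, 0.081])]
242 [(440, [0.589, -0.301, 0.028]), (456, [0.593, -0.35, 0.019]), (472, [0.589, -0.39, 0.04])]
247 [(440, [0.58, -0.307, -0.0]), (456, [0.581, -0.354, 0.002]), (472, [0.575, -0.391, 0.038])]
252 [(440, [0.565, -0.307, 0.0]), (456, [0.566, -0.353, 0.005]), (472, [0.563, -0.394, 0.026])]
257 [(440, [0.549, -0.306, 0.003]), (456, [0.551, -0.353, 0.003]), (472, [0.549, -0.395, 0.019])]
262 [(440, [0.535, -0.306, 0.003]), (456, [0.536, -0.353, 0.003]), (472, [0.535, -0.396, 0.015])]
267 [(440, [0.519, -0.304, 0.007]), (456, [nan, nan, nan]), (472, [0.521, -0.396, 0.013])]
272 [(440, [0.505, -0.305, 0.005]), (456, [0.506, -0.352, 0.005]), (472, [0.507, -0.398, 0.007])]
277 [(440, [0.489, -0.304, 0.008]), (456, [0.491, -0.351, 0.005]), (472, [0.493, -0.398, 0.004])]
282 [(440, [0.475, -0.304, 0.006]), (456, [0.476, -0.351, 0.005]), (472, [0.478, -0.397, 0.007])]
287 [(440, [0.46, -0.304, 0.006]), (456, [0.462, -0.351, 0.004]), (472, [0.463, -0.397, 0.005])]
292 [(440, [0.446, -0.305, 0.0]), (456, [0.447, -0.35, 0.004]), (472, [0.45, -0.399, -0.003])]
297 [(440, [0.432, -0.304, 0.003]), (456, [0.433, -0.35, 0.006]), (472, [0.434, -0.397, 0.003])]
302 [(440, [0.416, -0.302, 0.01]), (456, [0.418, -0.35, 0.003]), (472, [0.42, -0.396, 0.005])]
307 [(440, [0.401, -0.299, 0.023]), (456, [0.401, -0.338, 0.047]), (472, [0.401, -0.38, 0.056])]
312 [(440, [0.389, -0.304, -0.001]), (456, [0.39, -0.35, 0.001]), (472, [0.391, -0.396, 0.003])]
```

View pics/bin.png

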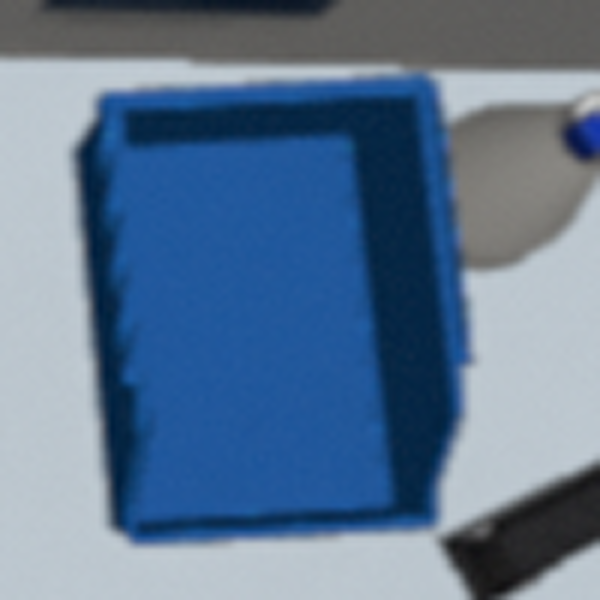

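Run:
```python
from h import *
b=ray("top",[(455.0,234.0)],.106)[0]; print("back mid",b)
f=ray("top",[((130+437)/12+410-.4,(543+523)/12+220-.4)],.049)[0]; print("front mid",f)
s=ctrl.get_state();print(s["joints"].round(2) if hasattr(s["joints"],'round') else s["joints"])
plan([([.495,-.32,.29],RT(4,0),8,.2)])
```

```text
back mid [ 0.59637237 -0.32384899  0.106     ]
front mid [ 0.39641938 -0.33947983  0.049     ]
[ 0.05  0.18  1.6  -0.    1.35 -1.54]
[[[0.0,-0.006,0.0],[4.8,1.5,-52.6],0.2],[[0.0,-0.013,0.0],[9.5,3.0,-105.1],0.2],[[0.0,-0.019,0.0],[14.3,4.6,-157.7],0.2],[[0.0,-0.025,0.001],[19.0,6.1,-210.3],0.2],[[0.0,-0.032,0.001],[23.8,7.6,-262.8],0.2],[[0.0,-0.038,0.001],[28.6,9.1,-315.4],0.2],[[0.0,-0.045,0.001],[33.3,10.6,-367.9],0.2],[[0.0,-0.051,0.001],[38.1,12.2,-420.5],0.2]]
```

Emit:
carry_out --series '[[[0,-0.006,0],[5,1,-30],0.2],[[0,-0.012,0],[9,3,-80],0.2],[[0,-0.02,0],[14,4,-135],0.2],[[0,-0.026,0],[19,6,-190],0.2],[[0,-0.034,0],[24,8,-245],0.2],[[0,-0.042,0],[28,9,-300],0.2],[[0,-0.05,0],[33,11,-350],0.2],[[0,-0.058,0],[38,12,-400],0.2]]'

```text
clock: 18.6
tcp_pos: [0.4945, -0.3013, 0.29]
tool_rot: [0.707, 0.028, -0.027, -0.707]
ft_force: [1.1, 0.4, -4.6]
gripper_width: 0.415
```

Run:
```python
from h import *
s=ctrl.get_state();print(s["clock"],s["tcp_pos"],s["joints"])
p,d=ctrl.camera("wrist"); cv2.imwrite("pics/w10.png",p[:,:,::-1]); np.save("w10.npy",d)
```

```text
18.6 [ 0.49446395 -0.301285    0.28997047] [-6.79956869e-01  4.18315746e-01  1.30595083e+00  7.62878119e-04
  1.41639537e+00 -2.32766079e+00]
```

View pics/w10.png

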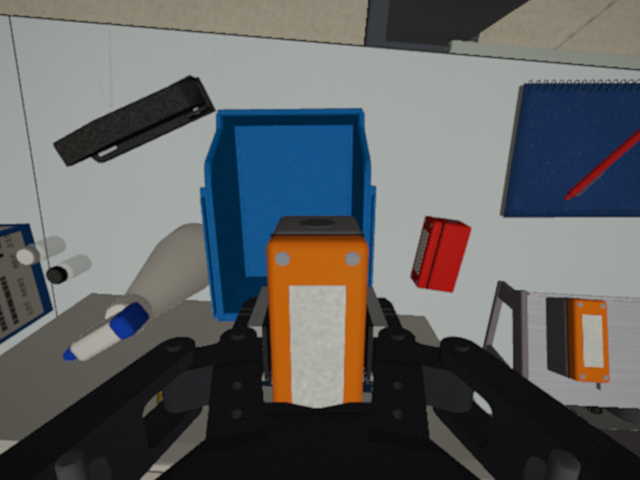

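Run:
```python
from h import *
print(ray("wrist",[(203,200),(374.5,200)],.106),ray("wrist",[(217,113),(364,111)],.049))
plan([([.497,-.326,.17],RT(4.5,0),4,.2),([.497,-.326,.05],RT(4.5,0),4,.2)])
```

```text
[[ 0.48062318 -0.41131125  0.106     ]
 [ 0.46922939 -0.25728388  0.106     ]] [[ 0.40311743 -0.41418325  0.049     ]
 [ 0.39067252 -0.26840341  0.049     ]]
[[[0.001,-0.001,0.0],[0.3,29.8,-4.5],0.2],[[0.002,-0.002,0.0],[0.5,59.6,-9.0],0.2],[[0.004,-0.004,0.001],[0.8,89.5,-13.5],0.2],[[0.005,-0.005,0.001],[1.1,119.3,-18.0],0.2],[[0.005,-0.005,0.001],[1.1,149.3,-17.9],0.2],[[0.005,-0.005,0.001],[1.0,179.3,-17.7],0.2],[[0.005,-0.005,0.001],[1.0,209.3,-17.6],0.2],[[0.005,-0.005,0.001],[1.0,239.3,-17.4],0.2]]
```

Emit:
carry_out --series '[[[0,0,0],[0,20,-8],0.2],[[0.002,-0.002,0],[0,50,-15],0.2],[[0.004,-0.004,0],[1,80,-21],0.2],[[0.005,-0.005,0],[1,115,-25],0.2],[[0.005,-0.005,0],[1,149,-25],0.2],[[0.005,-0.005,0],[1,185,-25],0.2],[[0.005,-0.005,0],[1,215,-25],0.2],[[0.005,-0.005,0],[1,240,-25],0.2]]'

```text
clock: 19.65
tcp_pos: [0.4974, -0.3332, 0.0479]
tool_rot: [-0.706, -0.028, 0.028, 0.707]
ft_force: [-0.2, -0.4, -5.0]
gripper_width: 0.415
```

Emit:
carry_out --series '[[[0,0,0],[0,1,0],0.2],[[0,0,0],[0,1,0],0.6],[[0,0,0],[0,1,0],0.6],[[0,0,0],[0,0,0],0.6]]'

```text
clock: 20.15
tcp_pos: [0.498, -0.3328, 0.0495]
tool_rot: [-0.706, -0.028, 0.027, 0.707]
ft_force: [0.3, 6.0, -1.0]
gripper_width: 0.598
```

Emit:
carry_out --series '[[[0,0,0],[0,-30,0],0.6],[[0,0,0],[0,-75,0],0.6],[[0,0,0],[0,-130,0],0.6],[[0,0,0],[0,-190,0],0.6],[[0,0,0],[0,-240,0],0.6]]'

```text
clock: 20.78
tcp_pos: [0.498, -0.3336, 0.2945]
tool_rot: [0.708, 0.03, -0.026, -0.705]
ft_force: [1.1, -0.5, -1.1]
gripper_width: 0.601
```

Run:
```python
from h import *
s=ctrl.get_state();print(s["clock"],s["tcp_pos"],s["ft_force"])
p,d=ctrl.camera("wrist"); cv2.imwrite("pics/w11.png",p[:,:,::-1]); np.save("w11.npy",d)
rt=RT(1.1,23); n=-rt.as_matrix()[:,1]; g=grasp_tcp([.5995,-.0065,.0933],rt)
plan([(g+n*.17+np.array([-.04,0,0.02]),rt,7,.75),(g+n*.10,rt,2,.75)])
```

```text
20.775 [ 0.49804797 -0.33357531  0.29449308] [ 1.09422796 -0.48405858 -1.14031421]
[[[0.0,0.009,-0.055],[2.5,3.6,46.7],0.75],[[0.0,0.017,-0.111],[5.1,7.2,93.4],0.75],[[0.0,0.026,-0.166],[7.6,10.9,140.2],0.75],[[0.0,0.035,-0.221],[10.1,14.5,186.9],0.75],[[0.0,0.044,-0.277],[12.6,18.1,233.6],0.75],[[0.0,0.052,-0.332],[15.2,21.7,280.3],0.75],[[0.0,0.061,-0.387],[17.7,25.3,327.0],0.75],[[0.0,0.061,-0.387],[50.7,68.0,325.2],0.75]]
[[[0.0,0.061,-0.387],[83.7,110.7,323.3],0.75]]
```

View pics/w11.png

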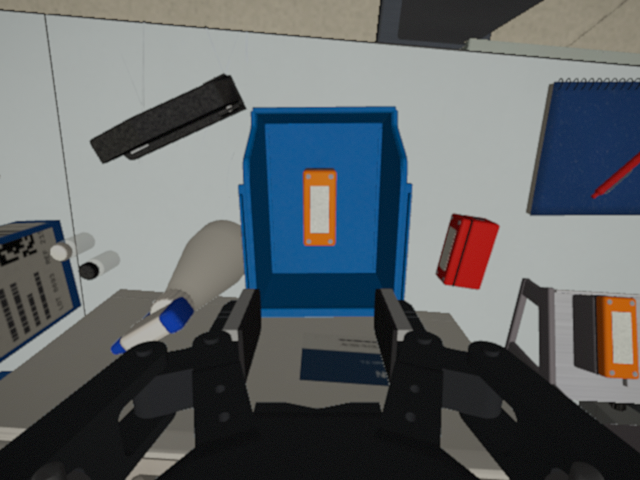

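The rattler lies in the bin at (320,207). Now the right-lane cassette.

Emit:
carry_out --series '[[[0,0.009,-0.055],[2,4,30],0.75],[[0,0.017,-0.11],[5,7,80],0.75],[[0,0.026,-0.166],[8,11,130],0.75],[[0,0.035,-0.22],[10,14,180],0.75],[[0,0.044,-0.277],[13,18,230],0.75],[[0,0.052,-0.332],[15,22,280],0.75],[[0,0.061,-0.387],[18,25,326],0.75],[[0,0.061,-0.387],[50,68,325],0.75]]'

```text
clock: 21.82
tcp_pos: [0.526, -0.0055, 0.2355]
tool_rot: [-0.691, -0.153, -0.137, 0.693]
ft_force: [1.5, -1.1, 0.5]
gripper_width: 0.75
```

Run:
```python
from h import *
s=ctrl.get_state();print(s["clock"],s["tcp_pos"],s["joints"])
p,d=ctrl.camera("wrist"); cv2.imwrite("pics/w12.png",p[:,:,::-1]); np.save("w12.npy",d)
rt=RT(1.1,23); n=-rt.as_matrix()[:,1]; g=grasp_tcp([.5995,-.0065,.0933],rt)
plan([(g+n*.08,rt,3,.75),(g+n*.01,rt,3,.75),(g-n*.001,rt,2,.75)])
```

```text
21.825 [ 0.52600028 -0.00549534  0.23546142] [-0.20601543  0.17508853  1.88349312  0.14075902  0.68330857 -1.89126879]
[[[0.0,0.001,0.0],[4.9,22.8,-0.5],0.75],[[0.0,0.001,0.0],[9.7,45.5,-1.0],0.75],[[0.0,0.002,0.0],[14.6,68.3,-1.4],0.75],[[0.0,0.002,0.0],[14.6,91.6,-1.4],0.75],[[0.0,0.002,0.0],[14.6,115.0,-1.5],0.75],[[0.0,0.002,0.0],[14.6,138.3,-1.5],0.75],[[0.0,0.002,0.0],[14.6,143.8,-1.5],0.75],[[0.0,0.002,0.0],[14.6,149.3,-1.5],0.75]]
```

View pics/w12.png

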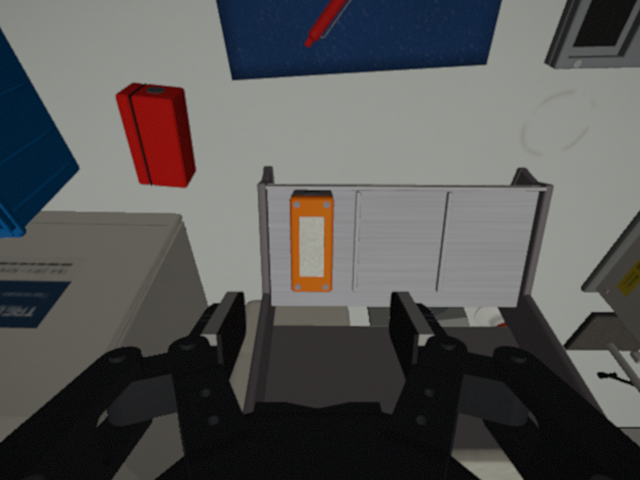

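Emit:
carry_out --series '[[[0,0,0],[5,23,-1.5],0.75],[[0,0,0],[10,46,-3],0.75],[[0,0,0],[14,68,-4],0.75],[[0,0,0],[14,92,-4],0.75],[[0,0,0],[14,115,-4],0.75],[[0,0,0],[14,138,-4],0.75],[[0,0,0],[14,149,-4],0.75],[[0,0,0],[14,149,-4],0.75]]'

```text
clock: 22.88
tcp_pos: [0.5985, -0.0093, 0.0955]
tool_rot: [-0.692, -0.149, -0.134, 0.694]
ft_force: [-0.3, 0.5, -0.1]
gripper_width: 0.75
```

Emit:
carry_out --series '[[[0,0,0],[0,0,0],0.2],[[0,0,0],[0,0,0],0.2],[[0,0,0],[0,0,0],0.2],[[0,0,0],[0,0,0],0.2],[[0,0,0],[0,-15,0],0.2],[[0,0,0],[0,-50,0],0.2],[[0,0,0],[0,-90,0],0.2],[[0,0,0],[0,-130,0],0.2]]' --newtons 40

```text
clock: 23.88
tcp_pos: [0.5456, -0.0101, 0.2158]
tool_rot: [-0.692, -0.148, -0.133, 0.694]
ft_force: [-0.2, -0.4, -4.4]
gripper_width: 0.412
```

Run:
```python
from h import *
s=ctrl.get_state();print(s["clock"],s["tcp_pos"],s["gripper_width"])
plan([([.449,.07,.302],RT(1.1,0),4,.2)])
```

```text
23.875 [ 0.5456465  -0.01005115  0.21582427] 0.4120374116082099
[[[0.0,0.001,0.1],[-13.5,-29.1,20.5],0.2],[[0.0,0.001,0.2],[-27.0,-58.2,41.0],0.2],[[0.0,0.002,0.299],[-40.5,-87.2,61.5],0.2],[[0.0,0.002,0.399],[-53.9,-116.3,82.1],0.2]]
```

Emit:
carry_out --series '[[[0,0,0.1],[-14,-29,20],0.2],[[0,0,0.2],[-27,-58,41],0.2],[[0,0,0.3],[-40,-87,61],0.2],[[0,0,0.4],[-54,-116,82],0.2],[[0,0,0.4],[-54,-116,82],0.2],[[0,0,0.4],[-54,-116,82],0.2]]'

```text
clock: 24.62
tcp_pos: [0.4486, 0.0697, 0.3012]
tool_rot: [0.707, 0.007, -0.008, -0.707]
ft_force: [0.2, 0.2, -4.2]
gripper_width: 0.414
```

Run:
```python
from h import *
meas(8)
```

```text
t 25.025 F [-0.095  0.04  -4.281] M [ 0.0011 -0.0533 -0.0059] sd [0.027 0.037 0.023] J5 0.0439 0.0023 p [0.4491 0.0697 0.3015] axisx [ 1.     0.021 -0.001]
```

Emit:
carry_out --series '[[[0,0,0.105],[0,0,0],0.2],[[0,0,0.21],[0,0,0],0.2],[[0,0,0.315],[0,0,0],0.2],[[0,0,0.42],[0,0,0],0.2],[[0,0,0.42],[0,0,0],0.2],[[0,0,0.42],[0,0,0],0.2],[[0,0,0.42],[0,0,0],0.2]]'

```text
clock: 25.9
tcp_pos: [0.4488, 0.0697, 0.302]
tool_rot: [0.693, -0.14, -0.154, -0.69]
ft_force: [-0.3, -0.1, -3.3]
gripper_width: 0.413
```

Emit:
carry_out --series '[[[0,0,-0.105],[0,0,0],0.2],[[0,0,-0.21],[0,0,0],0.2],[[0,0,-0.315],[0,0,0],0.2],[[0,0,-0.42],[0,0,0],0.2],[[0,0,-0.42],[0,0,0],0.2],[[0,0,-0.42],[0,0,0],0.2],[[0,0,-0.42],[0,0,0],0.2]]'

```text
clock: 26.78
tcp_pos: [0.4492, 0.0697, 0.3018]
tool_rot: [0.707, 0.007, -0.007, -0.707]
ft_force: [-0.0, 0.3, -3.9]
gripper_width: 0.412
```

Run:
```python
from h import *
meas(8)
p,d=ctrl.camera("wrist"); cv2.imwrite("pics/w13.png",p[:,:,::-1]); np.save("w13.npy",d)
W=cloud("wrist",d)
s=ctrl.get_state(); r=R.from_quat(s["tool_rot"]); p=np.array(s["tcp_pos"]); print(p,s["clock"])
T=lambda X: np.round(r.inv().apply(np.asarray(X)-p)*1000,1)
for v in (218,220,224,228,232,240,260,300,350): print(v,T(W[v,317]))
plan([([.422-.003,.2108-.0014,.13],RT(2.6,0),5,.2),([.419,.2094,.067],RT(2.6,0),3,.2)])
```

```text
t 27.175 F [-0.085 -0.139 -3.887] M [-0.0087 -0.0125  0.0184] sd [0.023 0.04  0.025] J5 0.0454 0.0104 p [0.4489 0.0697 0.3019] axisx [1.    0.021 0.001]
[0.44883137 0.06972433 0.30191243] 27.225
218 [-41.6  21.8   1.4]
220 [-41.8  17.1   1.4]
224 [-41.3  12.    1.4]
228 [-40.8   7.7   1.4]
232 [-41.    0.8   1.4]
240 [-39.9  -5.8   1.4]
260 [-32.9  -7.2   1.4]
300 [-17.5  -7.6   1.4]
350 [ 3.5 -7.7  1.4]
[[[0.0,-0.005,0.0],[-5.4,34.4,28.1],0.2],[[0.0,-0.01,0.0],[-10.8,68.7,56.1],0.2],[[0.0,-0.015,0.001],[-16.2,103.1,84.2],0.2],[[0.0,-0.02,0.001],[-21.7,137.5,112.3],0.2],[[0.0,-0.025,0.001],[-27.1,171.8,140.3],0.2],[[0.0,-0.025,0.001],[-27.1,192.8,140.3],0.2],[[0.0,-0.025,0.001],[-27.1,213.8,140.4],0.2],[[0.0,-0.025,0.001],[-27.1,234.8,140.4],0.2]]
```

View pics/w13.png

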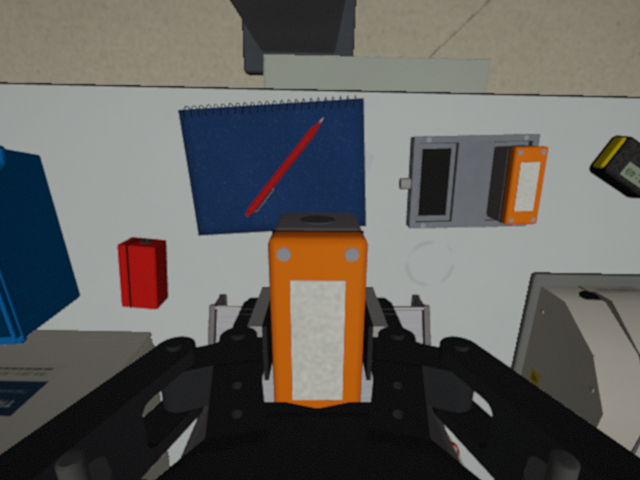

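Emit:
carry_out --series '[[[0,-0.005,0],[-5,34,28],0.2],[[0,-0.01,0],[-11,69,56],0.2],[[0,-0.015,0],[-16,103,84],0.2],[[0,-0.02,0],[-20,137,112],0.2],[[0,-0.025,0],[-25,172,140.3],0.2],[[0,-0.025,0],[-25,193,140.3],0.2],[[0,-0.025,0],[-25,214,140.3],0.2],[[0,-0.025,0],[-25,230,140.3],0.2]]'

```text
clock: 28.22
tcp_pos: [0.4212, 0.2096, 0.071]
tool_rot: [0.707, 0.017, -0.016, -0.707]
ft_force: [-0.0, 0.5, -3.9]
gripper_width: 0.414
```

Run:
```python
from h import *
s=ctrl.get_state(); print(s["clock"],s["tcp_pos"],s["ft_force"])
plan([([.421,.2094,.055],RT(2.6,0),3,.2)])
```

```text
28.225 [0.4212161  0.20957422 0.07103182] [-0.03424297  0.51776347 -3.90269762]
[[[0.0,0.0,0.0],[-0.1,5.3,-0.1],0.2],[[0.0,0.001,0.0],[-0.2,10.7,-0.1],0.2],[[0.001,0.001,0.001],[-0.2,16.0,-0.2],0.2]]
```

Emit:
carry_out --series '[[[0,0,0],[0,6,0],0.2],[[0,0,0],[0,12,0],0.2],[[0,0,0],[0,16.5,0],0.2],[[0,0,0],[0,16.5,0],0.2]]'

```text
clock: 28.72
tcp_pos: [0.4213, 0.2096, 0.0546]
tool_rot: [0.707, 0.017, -0.016, -0.707]
ft_force: [1.2, 0.4, -4.5]
gripper_width: 0.416
```

Run:
```python
from h import *
p,d=ctrl.camera("wrist"); cv2.imwrite("pics/w14.png",p[:,:,::-1])
s=ctrl.get_state(); print(s["clock"],s["tcp_pos"],s["ft_force"],s["moment"])
im=cv2.imread("pics/w14.png"); cv2.imwrite("pics/w14c.png",cv2.resize(im[170:300,220:400],(800,578),interpolation=cv2.INTER_CUBIC))
```

```text
28.775 [0.42137951 0.2095846  0.05472628] [-0.08494681 -0.21704257 -3.90505579] [-0.00798637  0.01275989  0.0269444 ]
```

View pics/w14c.png

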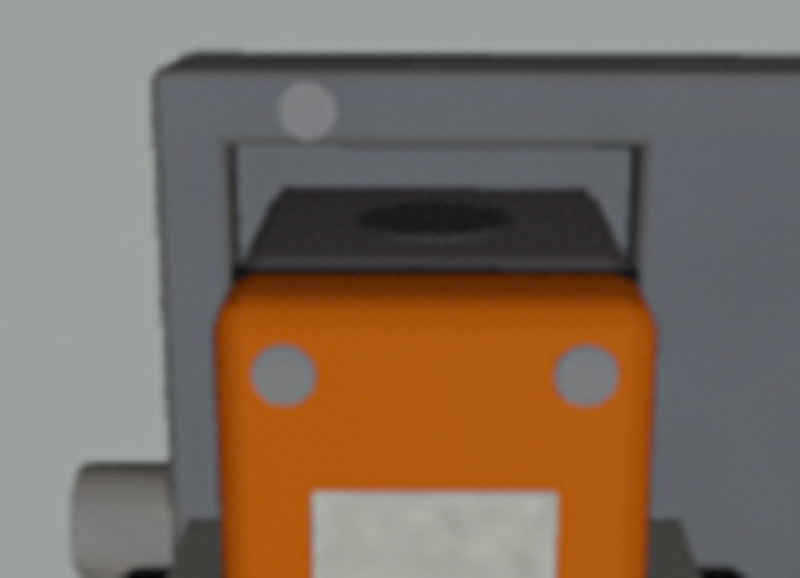

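The cassette is centred in the pocket mouth with equal gaps on both sides, as with the first one. I'll lower it and release.

Emit:
carry_out --series '[[[0,0,0],[0,3,0],0.2],[[0,0,0],[0,5.5,0],0.2],[[0,0,0],[0,7,0],0.2]]'

```text
clock: 29.15
tcp_pos: [0.4215, 0.2096, 0.0491]
tool_rot: [0.707, 0.017, -0.016, -0.707]
ft_force: [-8.9, -2.9, 27.9]
gripper_width: 0.417
```

Emit:
carry_out --series '[[[0,0,0],[0,-1,0],0.62],[[0,0,0],[0,-1,0],0.62],[[0,0,0],[0,-15,0],0.62],[[0,0,0],[0,-45,0],0.62],[[0,0,0],[0,-85,0],0.62],[[0,0,0],[0,-130,0],0.62],[[0,0,0],[0,-160,0],0.62],[[0,0,0],[0,-160,0],0.62]]'

```text
clock: 30.15
tcp_pos: [0.4223, 0.2101, 0.2121]
tool_rot: [-0.706, -0.019, 0.014, 0.707]
ft_force: [0.5, -0.3, 0.2]
gripper_width: 0.624
```

Run:
```python
from h import *
ctrl.camera("wrist")
p,d=ctrl.camera("wrist"); cv2.imwrite("pics/w15.png",p[:,:,::-1]); W=cloud("wrist",d); np.save("w15.npy",d)
s=ctrl.get_state(); print(s["clock"],s["tcp_pos"],s["ft_force"])
p,d=ctrl.camera("scene"); cv2.imwrite("pics/sc15.png",p[:,:,::-1])
```

```text
30.25 [0.42089638 0.20957943 0.20915736] [ 0.63537405  0.54175946 -0.84261988]
```

View pics/w15.png

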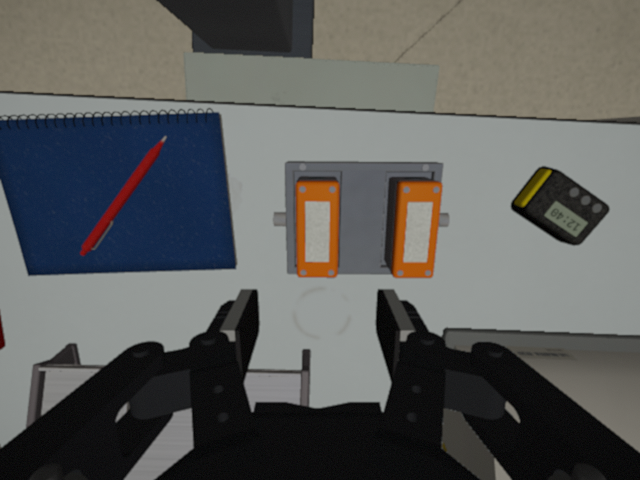

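View pics/sc15.png

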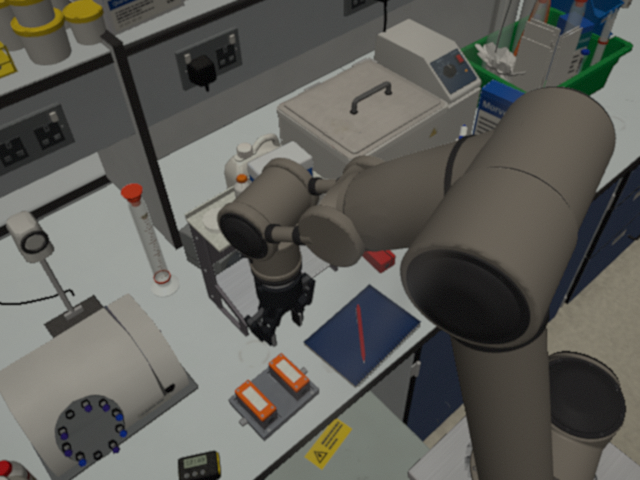

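Run:
```python
from h import *
d=np.load("w15.npy"); W=cloud("wrist",d); im=cv2.imread("pics/w15.png")
print("plate",W[210,365].round(4))
f=8;x0,y0=285,170
g=cv2.resize(im[170:285,285:450],None,fx=f,fy=f,interpolation=cv2.INTER_CUBIC); hsv=cv2.cvtColor(g,cv2.COLOR_BGR2HSV)
m=((hsv[...,0]>4)&(hsv[...,0]<20)&(hsv[...,1]>130)&(hsv[...,2]>110)).astype(np.uint8)
for c in cv2.findContours(m,cv2.RETR_EXTERNAL,cv2.CHAIN_APPROX_NONE)[0]:
    if cv2.contourArea(c)>3000:
        r=cv2.minAreaRect(c); ctr=np.array(r[0])/f+[x0,y0]-.44; b=cv2.boxPoints(r)/f+[x0,y0]-.44
        u,v=ctr.astype(int); k=W[v-25:v+26:10,u-10:u+11:5]
        P=ray("wrist",b,.056); e=[P[i]-P[(i+1)%4] for i in range(4)]; L=max(e,key=np.linalg.norm)
        print(np.round(ray("wrist",ctr,.056),4),"z",k[...,2].round(4).min(),k[...,2].max().round(4),"yaw",np.degrees(np.arctan2(L[1],L[0])))
p,dd=ctrl.camera("top"); cv2.imwrite("pics/top15.png",p[:,:,::-1])
```

```text
plate [0.4075 0.2545 0.0182]
[[0.4143 0.2933 0.056 ]] z 0.0537 0.0561 yaw -175.7123998986491
[[0.4178 0.2106 0.056 ]] z nan nan yaw 1.556639113443763
```

View pics/top15.png

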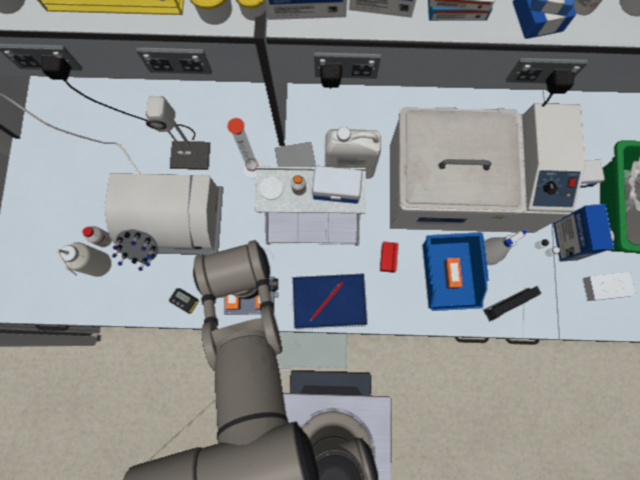

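Run:
```python
from h import *
d=np.load("w15.npy"); W=cloud("wrist",d)
for n,u0,u1 in (("right",302,333),("left",400,434)):
    k=W[190:266,u0:u1].reshape(-1,3); k=k[np.isfinite(k[:,2])]; k=k[k[:,2]>.045]
    A=np.c_[k[:,:2],np.ones(len(k))]; c=np.linalg.lstsq(A,k[:,2],rcond=None)[0]
    print(n,len(k),np.median(k[:,2]).round(4),"slopes deg",np.degrees(c[:2]).round(2))
s=ctrl.get_state(); print(s["clock"],s["ft_force"])
ctrl.sign_off()
```

```text
right 2339 0.0545 slopes deg [-0.04 -0.12]
left 2574 0.0543 slopes deg [-0.09  0.09]
30.35 [-0.66530085  0.12022433 -1.05348091]
the job is handed in; nothing more can be done
```

The rattler was cassette_2, from the middle lane. It is now in the blue bin, and the two sound cassettes are seated lids up in the carrier. I handed the job in at 30.4 s; no verdict is reported.

I took each cassette out square to the deck, levelled it, tipped its +x end about 24° down, levelled it again and compared the wrist readings:

| Cassette | Lane | Wrist moment before → after (N m) | Joint 5 torque before → after (N m) | Result | Now in |
|---|---|---|---|---|---|
| cassette_1 | left | -0.038 → -0.042 | 0.035 → 0.043 | sound | +y pocket |
| cassette_2 | middle | -0.045 → +0.060 | 0.028 → -0.050 | adrift | blue bin |
| cassette_3 | right | -0.053 → -0.013 | 0.044 → 0.045 | sound | -y pocket |

**Carrier:** both lids measure about 54.4 mm high against the expected 56 mm, which is within the depth error. They are the same height and level to about 0.1°, and each is turned by no more than about 2° from the carrier.

**Shelf and bin:** the last top picture shows the cassette lying flat in the bin. The tip box, bottle and petri dish stand where they did.

**Checks that disagreed:**
- **Moment on cassette_3:** it drifted by 0.04 N m, about twice its noise. The steadier joint torque showed no change, so I counted it as sound.
- **Cameras:** the top camera was about 6–9 mm off the wrist camera, so I used the wrist camera for the fits.
- **Final lid centres:** they read about 4 mm towards -x of the pocket centres. That is within the clearance and the 10 mm limit.

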